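Lay out a control-panel rail

ROBOT

A 6-joint arm with a two-finger parallel gripper is mounted at the origin on the work surface. World frame = base frame: x ahead of the robot, y to its left, z up, the work surface at z = 0. Lengths are in mm, angles in rad, forces in N, time in s.
With the tool pointing down it reaches from about 300 to 850 mm from the base axis. Payload 4.2 kg.
Tool frame: the origin (TCP) lies midway between the tips of the shut fingers; the grasp point (between the pads) lies 19 mm behind it; z points along the fingers, y is the direction in which the jaws open and shut (so a half turn about z gives the same grasp; the last joint's range is limited). The gripper opens to 91 mm and grips with 3 to 60 N. Pads are 32 mm wide; open, the fingers measure 118 mm over their backs; the gripper's body (76 mm by 178 mm) begins 60 mm behind the grasp point.
Start: joints at [-1.36, 0.32, 1.565, -0, 1.257, -0.02], TCP at [131.537, -559.769, 213.976] pointing down, gripper open.
Joint ranges: [-3.11, 3.11], [-0.84, 2.01], [0.21, 2.61], [-1.34, 4.49], [0.05, 2.63], [-2.56, 2.56]. Speed limits (rad/s): [2.57, 2.57, 3.14, 3.14, 3.14, 3.14].

INTERFACE

Orientations are given as a rotation vector (axis times angle).
In Python, from bench import robot gives the robot as it stands.
- The arm moves only by the tool apply_moves, never from a script. Its argument "targets" is a list of rows, each an object of numbers: "tx", "ty", "tz": the shift along the tool's x, y, z in cm; "rx", "ry", "rz": the turn, a rotation vector about the tool's x, y, z in rad; "hand": the opening, from -1 (shut) to 1 (fully open), so that 0 is half open. In form: [{"tx": .., "ty": .., "tz": .., "rx": .., "ry": .., "rz": .., "hand": ..}, ...]. A call has 1 to 20 rows; each row shifts and turns the commanded pose from where the row before left it, along the tool's axes as they then stand; what a row does not reach is not made up. A row lasts 1/10 s, in which the tool goes at most 50 mm and 8.59 degrees, less where a joint would pass 70% of its speed; a pose out of reach is approached as far as the arm can. A call is refused whole if a number of a shift passes 5 or a number of a turn 0.15, either way. A call with a gripper value outside its range is refused whole. The fingers move at their own pace and stop on an object; the grip force is fixed at half the most. Time passes only in rows, so rows that do not move let the fingers close. It gives the time, the measured TCP pose, the force and the opening at its end, in the units of the state.
- robot.sense(): the state, without advancing time (a new reading comes with each control period).
- robot.get_image(name): name is "side" or "top"; returns a dict with "img" (420x560x3 uint8, red, green, blue), "fx", "fy", "cx", "cy" (pixels), "world_from_camera" (4x4, takes a point from camera to world coordinates). Camera axes: x right, y down, z forward; pixel columns grow to the right and rows downward; lengths in mm; the calibration is good to about 2 mm. A picture is of the moment at which its call begins. There is no depth.
- robot.job_done(): hands the job in, once; it reports no verdict.
Trained networks look in the newest picture that a camera, given by its name, has taken for a name from the list of things; names that differ only in an ending like _2 or _b are one class to them, and where a whole thing is asked for, a point or a joint stands for the part that bears it (a point fixed in the world has none). Each returns a list of dicts, best first, with "p" (0 to 1); they miss things now and then, are a little off and sometimes report something else, mostly with a low value. They report only what shows in the picture. A call takes as long as a camera call. They do not tell look-alikes from the thing itself.
- robot.boxes_of(name, camera): "point" ([x, y, z] in mm, in world coordinates, good to about 4 mm: the middle of the surface that is visible of it).
- robot.silhouettes(name, camera): "region" (420x560 bool, what is visible of it).
- robot.landmark_of(name, camera): "point" ([x, y, z] in mm, in world coordinates, good to about 4 mm: a listed point, or the origin of a listed thing).
The state is a dict: "t": time; "joints": joint angles; "qvel": joint speeds; "joint_torque": joint torques, N m; "ee_pos": TCP position; "orientation": TCP orientation; "ft_force": force on the tool from outside, world axes, zero at the start; "ft_torque": the same for the moment, N m; "finger_gap": opening from 0.0 (shut) to 1.0 (fully open).
Only numpy, scipy, OpenCV 4.12 (cv2) and the standard library are available. Lean on these libraries where they do the work, as an engineer would, in place of code of your own. Each camera call takes 0.05 s, during which the arm holds its last target.

TASK

Fit out the rail on the grey mounting plate. Seat the residual-current device (the widest one) on the rail beside the main switch, on the side away from the terminal block, and the three-pole breaker beside the terminal block, on the side away from the main switch, each square to the rail with an air gap of about 1 cm to its neighbour; seat the contactor on the rail midway between the main switch and the terminal block, and set the small auxiliary block squarely and centrally on top of the contactor. Leave the spare two-pole breaker, the jar and the tape roll where they are.

Things in the scene. Friction and masses are not known exactly. Their poses are not given: they have to be found in the camera images.
- rail (a point): Steel mounting rail, 35 mm wide (x) and 450 mm long (y), 7 mm high, fixed along the middle of a grey plate 130 x 470 x 5 mm that lies on the bench. Origin at the middle of the rail's top face, 12 mm above the bench; x across the rail (away from the robot), y along it, z up. Plate and rail do not move.
- main_switch: Main switch, fixed on the rail: off-white modular body 85 mm across the rail (x), 54 mm along it (y), with a round boss and black rotary bar handle on top (top of handle 96 mm above the bench). Either to the left or the right of the terminal block. Origin at its underside's centre, 6 mm above the bench; axes as the rail.
- terminals: Terminal block, fixed on the rail: grey stack of nine thin slices, 60 mm across the rail (x), 54 mm along it (y), its top 60 mm above the bench. Its centre is about 170 mm (158 to 182) along the rail from the main switch's. Origin at its underside's centre, 6 mm above the bench; axes as the rail.
- rcd_mid (a point): Residual-current device, loose: off-white, widest, one broad black toggle, small round button. 85 mm (x) by 72 mm (y), 70 mm high. Above 40 mm only a nose, 45 mm in x and full width in y: grip it across x, fingertips over the shoulders. Groove beneath along y (55 mm wide, 6 deep) straddles the rail and rests on it: origin then 29 mm over the rail top. 0.25 to 0.45 kg. Origin: its centre, half-way up. Either way round is fine.
- breaker_mid (a point): Three-pole breaker, loose: off-white with three small black toggles. 85 mm (x) by 54 mm (y), 70 mm high. Above 40 mm only a nose, 45 mm in x and full width in y: grip it across x, fingertips over the shoulders. Groove beneath along y (55 mm wide, 6 deep) straddles the rail and rests on it: origin then 29 mm over the rail top. 0.27 to 0.47 kg. Origin: its centre, half-way up. Either way round is fine.
- contactor_mid (a point): Contactor, loose: black base, grey flat-topped upper part. 75 mm (x) by 45 mm (y), 62 mm high. Above 32 mm only a nose, 48 mm in x and full width in y: grip it across x, fingertips over the shoulders. Groove beneath along y (55 mm wide, 6 deep) straddles the rail and rests on it: origin then 25 mm over the rail top. 0.28 to 0.5 kg. Origin: its centre, half-way up. Either way round is fine.
- aux_mid (a point): Auxiliary block, loose: small plain grey block with eight small screws and a black stripe on top, 44 mm (x) by 40 mm (y) by 40 mm high, about 0.06 kg, with flat underside. On top of the seated contactor its origin is 76 mm above the rail's top. Origin: its centre, half-way up. Either way round is fine.
- spare_mid (a point): Spare two-pole breaker, loose, to be left alone: as the three-pole one but 36 mm wide (y) with two toggles; 85 mm long (x), 70 mm high. Origin: its centre, half-way up.
- jar_mid (a point): Small clear jar with black lid, loose, to be left alone: 52 mm across, 62 mm high. Origin: its centre, half-way up.
- tape_mid (a point): Black roll of tape lying flat, loose, to be left alone: 64 mm across, 19 mm high, with a 38 mm hole. Origin: its centre, half-way up.
Not all that is in view belongs to the job. What is shaped like the part that bears rcd_mid but purple is not meant.

How it is judged:
By the outcome, as a careful person would: the job done as asked, in the order asked, and still so for the second after the job is handed in, with the robot touching nothing.
It also fails if it takes over 99 s, if anything falls off the work surface, if the arm or the gripper's body presses on something with over 40 N, if the wrist force passes 120 N, or if a joint passes its speed limit or range.

## Working session

There is one attempt and no reset: what is moved stays moved. The work goes in short steps, Python scripts to look and compute and a tool call to move; the robot and the scene stay as the last step left them, time stands still between calls to the robot, and variables do not carry over. Pictures are saved under pics/ and viewed, and the job is handed in when it is done.

Besides the shell and the picture viewer there is one more tool, called after "Call:" as name(argument=value, ...) on one line, values as JSON. apply_moves: Moves the arm, as the interface text tells. Its arguments: {"type":"object","properties":{"targets":{"type":"array"}},"required":["targets"]}

```bash
mkdir -p pics; ls; cat > h.py <<'E'
import numpy as np, cv2
from bench import robot
from scipy.spatial.transform import Rotation as R
def snap(cam,fn,scale=1,crop=None):
    d=robot.get_image(cam); im=d["img"][:,:,::-1]
    if crop: im=im[crop[1]:crop[3],crop[0]:crop[2]]
    im=cv2.resize(im,None,fx=scale,fy=scale,interpolation=cv2.INTER_CUBIC)
    cv2.imwrite("pics/"+fn,im); return d
def ray(d,u,v,z):
    T=np.array(d["world_from_camera"]); r=T[:3,:3]@np.array([(u-d["cx"])/d["fx"],(v-d["cy"])/d["fy"],1]); o=T[:3,3]
    return o+r*(z-o[2])/r[2]
def proj(d,p):
    T=np.linalg.inv(np.array(d["world_from_camera"])); q=T[:3,:3]@np.array(p)+T[:3,3]
    return d["fx"]*q[0]/q[2]+d["cx"], d["fy"]*q[1]/q[2]+d["cy"]
def st():
    s=robot.sense(); print("t",s["t"],"pos",np.round(s["ee_pos"],1),"ori",np.round(s["orientation"],3),"F",np.round(s["ft_force"],1),"gap",s["finger_gap"])
    print(np.round(R.from_rotvec(s["orientation"]).as_matrix(),3)); print("j",np.round(s["joints"],3))
    return s
E
python3 - <<'E'
from h import *
st()
for c in("side","top"):
    d=snap(c,c+"0.png",1.4); print(c,np.round(d["world_from_camera"],3),d["fx"],d["cx"],d["cy"])
    for n in ["rail","main_switch","terminals","rcd_mid","breaker_mid","contactor_mid","aux_mid","spare_mid","jar_mid","tape_mid"]:
        print(c,n,[(np.round(x["point"]).tolist(),round(x["p"],2),np.round(proj(d,x["point"])).tolist()) for x in robot.landmark_of(n,c)][:4])
E
```

```text
pics
t 0.0 pos [ 131.4 -559.3  213.1] ori [-3.119 -0.362  0.   ] F [-0.1  1.   0.5] gap 1.0037702035027634
[[ 0.973  0.229 -0.   ]
 [ 0.229 -0.973  0.002]
 [-0.    -0.002 -1.   ]]
j [-1.36   0.32   1.566 -0.     1.257 -0.02 ]
side [[-9.98000e-01 -5.60000e-02  4.20000e-02  4.34909e+02]
 [-6.80000e-02  6.41000e-01 -7.65000e-01  8.78278e+02]
 [ 1.60000e-02 -7.66000e-01 -6.43000e-01  7.77454e+02]
 [ 0.00000e+00  0.00000e+00  0.00000e+00  1.00000e+00]] 533.9130512362763 274.1842594551847 222.3896905705053
side rail [([638.0, 25.0, 12.0], 0.75, [202.0, 236.0]), ([436.0, -296.0, 7.0], 0.21, [300.0, 160.0])]
side main_switch [([648.0, 120.0, 8.0], 0.74, [189.0, 268.0])]
side terminals [([630.0, -55.0, 6.0], 0.64, [211.0, 215.0])]
side rcd_mid [([430.0, -7.0, 35.0], 0.82, [299.0, 223.0]), ([315.0, 129.0, 34.0], 0.77, [355.0, 272.0])]
side breaker_mid [([552.0, -388.0, 35.0], 0.59, [258.0, 131.0])]
side contactor_mid [([447.0, -159.0, 29.0], 0.74, [293.0, 184.0])]
side aux_mid [([560.0, 378.0, 19.0], 0.87, [212.0, 377.0])]
side spare_mid [([432.0, 292.0, 42.0], 0.98, [292.0, 331.0]), ([450.0, 
[... 498 characters left out ...]
.0, 149.0]), ([447.0, 141.0, 28.0], 0.56, [220.0, 220.0])]
top main_switch [([648.0, 122.0, 7.0], 0.82, [231.0, 146.0])]
top terminals [([630.0, -60.0, 4.0], 0.68, [300.0, 155.0])]
top rcd_mid [([314.0, 125.0, 36.0], 0.92, [225.0, 272.0]), ([430.0, -9.0, 36.0], 0.83, [279.0, 227.0])]
top breaker_mid [([542.0, -392.0, 35.0], 0.89, [428.0, 188.0])]
top contactor_mid [([448.0, -155.0, 28.0], 0.57, [336.0, 222.0])]
top aux_mid [([557.0, 378.0, 20.0], 0.54, [132.0, 176.0])]
top spare_mid [([433.0, 298.0, 31.0], 0.87, [158.0, 224.0])]
top jar_mid [([446.0, 140.0, 28.0], 0.59, [221.0, 220.0]), ([542.0, -389.0, 38.0], 0.23, [427.0, 188.0])]
top tape_mid [([441.0, -293.0, 7.0], 0.66, [388.0, 227.0])]
```

View pics/side0.png

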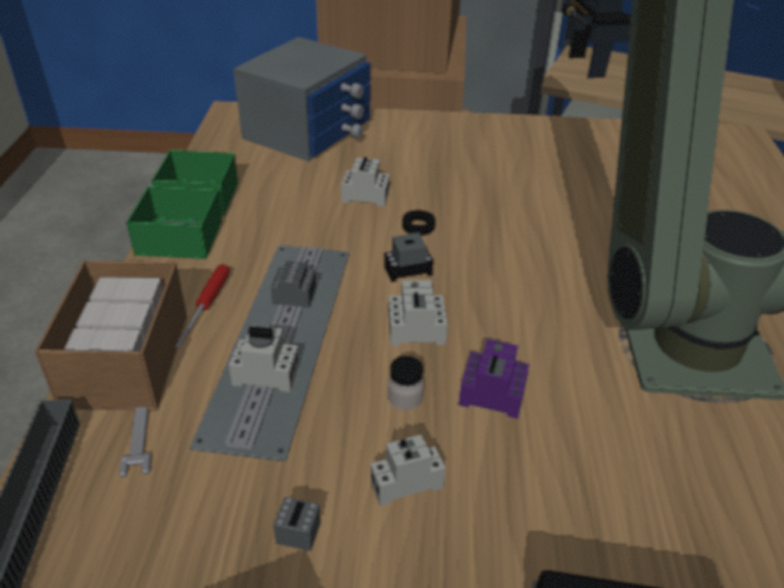

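View pics/top0.png

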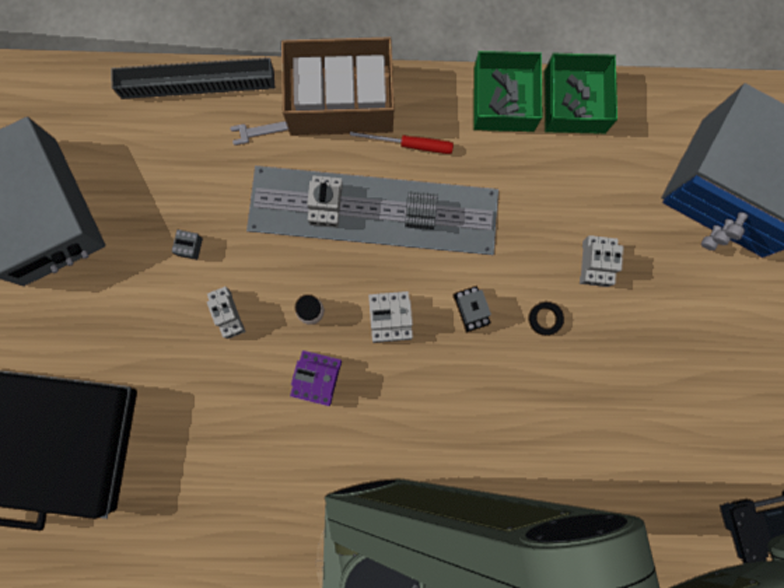

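The purple one at top px (225,272) is the look-alike. The off-white widest device at (279,227) fits the RCD description. I'll confirm it in a crop and fit poses to the silhouettes from both cameras.

```bash
cat > fit.py <<'E'
from h import *
from scipy.optimize import minimize
# boxes: (xc,yc,wx,wy,z0,z1) local, z above object's bottom
M={"rcd_mid":[(85,72,0,40),(45,72,40,70)],"breaker_mid":[(85,54,0,40),(45,54,40,70)],
"contactor_mid":[(75,45,0,32),(48,45,32,62)],"aux_mid":[(44,40,0,40)],"spare_mid":[(85,36,0,40),(45,36,40,70)],
"terminals":[(60,54,0,54)],"main_switch":[(85,54,0,40),(45,54,40,70),(36,36,70,80)],"tape_mid":None,"jar_mid":None}
S=8
def render(d,name,p,zb):
    m=np.zeros((420*S//2,560*S//2),np.uint8) if 0 else np.zeros((420*4,560*4),np.uint8)
    c,s=np.cos(p[2]),np.sin(p[2])
    for wx,wy,z0,z1 in M[name]:
        P=[]
        for a in(-1,1):
            for b in(-1,1):
                for z in(z0,z1):
                    x,y=a*wx/2,b*wy/2
                    u,v=proj(d,[p[0]+c*x-s*y,p[1]+s*x+c*y,zb+z]); P.append([(u+.5)*4-.5,(v+.5)*4-.5])
        h=cv2.convexHull(np.array(P,np.float32))
        cv2.fillConvexPoly(m,np.round(h*16).astype(np.int32),255,cv2.LINE_AA,4)
    return cv2.resize(m,(560,420),interpolation=cv2.INTER_AREA)/255.
def fit(ds,masks,name,p0,zb,cams=None):
    def cost(p):
        t=0
        for c,mk in masks.items():
            r=render(ds[c],name,p,zb); t+=1-np.minimum(r,mk).sum()/np.maximum(r,mk).sum()
        return t/len(masks)
    best=None
    for y in (p0[2],p0[2]+.25,p0[2]-.25):
        q=np.array([p0[0],p0[1],y])
        r=minimize(cost,q,method="Nelder-Mead",options=dict(initial_simplex=[q,q+[6,0,0],q+[0,6,0],q+[0,0,.15]],xatol=.05,fatol=1e-4,maxiter=150))
        if best is None or r.fun<best.fun: best=r
    return best.x,best.fun
def getmask(name,cam,d,near):
    u,v=proj(d,near)
    for s in robot.silhouettes(name,cam):
        m=s["region"].astype(float)
        if m.sum()<20: continue
        vv,uu=np.nonzero(m)
        if np.hypot(uu.mean()-u,vv.mean()-v)<15: return m
E
python3 - <<'E'
from fit import *
ds={c:robot.get_image(c) for c in("side","top")}
im=ds["top"]["img"][:,:,::-1]
cv2.imwrite("pics/crop_top.png",cv2.resize(im[110:290,115:460],None,fx=2.3,fy=2.3,interpolation=cv2.INTER_CUBIC))
near={"rcd_mid":(430,-8,35,0),"breaker_mid":(547,-390,35,0),"contactor_mid":(448,-157,30,.3),"aux_mid":(558,378,20,0),"spare_mid":(433,295,35,.3),"terminals":(630,-58,30,-.1),"main_switch":(648,121,40,-.1)}
for n,q in near.items():
    ms={}
    for c in ds:
        m=getmask(n,c,ds[c],q[:3])
        if m is not None: ms[c]=m
    zb=6 if n in("terminals","main_switch") else 0
    out=[]
    if len(ms)==2: out.append(("both",)+fit(ds,ms,n,[q[0],q[1],q[3]],zb))
    for c in ms: out.append((c,)+fit(ds,{c:ms[c]},n,[q[0],q[1],q[3]],zb))
    for o in out: print(n,o[0],np.round(o[1],[1]*3) if 0 else [round(float(a),3) for a in o[1]],round(o[2],3))
d=ds["top"]
E
```

```text
rcd_mid both [433.067, -7.054, 0.103] 0.077
rcd_mid side [431.718, -8.006, 0.101] 0.071
rcd_mid top [434.581, -6.812, 0.112] 0.056
breaker_mid both [547.105, -396.401, -0.11] 0.112
breaker_mid side [545.932, -401.751, -0.143] 0.071
breaker_mid top [549.039, -394.099, -0.129] 0.098
contactor_mid both [452.436, -158.147, 0.354] 0.095
contactor_mid side [451.104, -159.125, 0.32] 0.075
contactor_mid top [454.361, -157.642, 0.362] 0.071
aux_mid both [559.517, 372.792, -0.139] 0.109
aux_mid side [558.92, 372.578, -0.104] 0.067
aux_mid top [561.438, 373.448, -0.251] 0.131
spare_mid both [434.48, 292.647, 0.414] 0.075
spare_mid side [433.413, 292.421, 0.422] 0.051
spare_mid top [436.897, 293.474, 0.41] 0.058
terminals both [632.541, -59.521, -0.045] 0.15
terminals side [632.475, -66.009, -0.002] 0.197
terminals top [634.186, -59.472, -0.067] 0.077
main_switch both [647.919, 118.256, -0.099] 0.094
main_switch side [646.196, 115.763, -0.056] 0.072
main_switch top [650.388, 118.773, -0.113] 0.058
```

```bash
python3 - <<'E'
from h import *
d=snap("top","plate.png",3.5,(160,105,370,195))
snap("side","plates.png",4,(125,165,260,335))
E
```

```text
(no output)
```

View pics/crop_top.png

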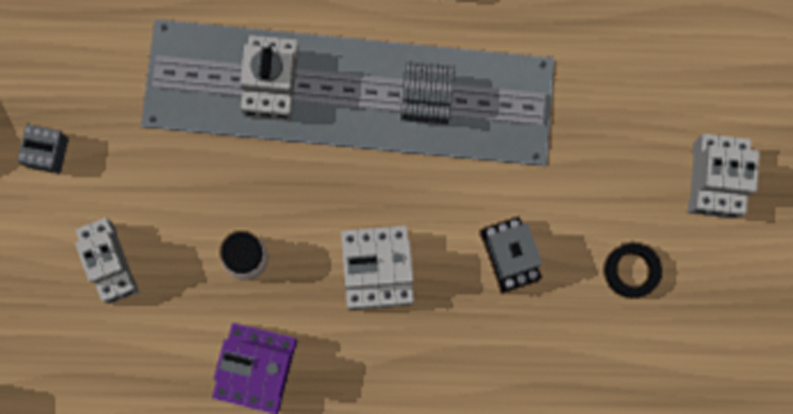

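View pics/plate.png

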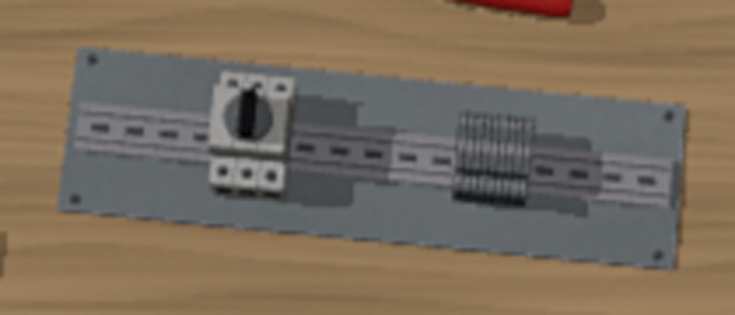

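View pics/plates.png

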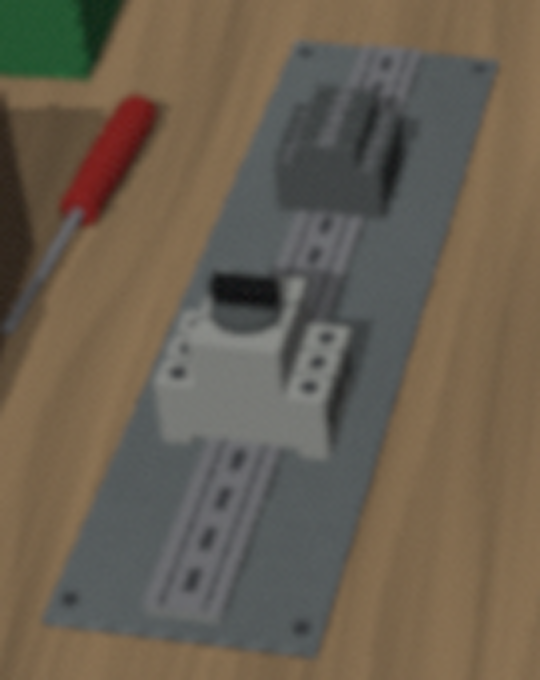

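```bash
python3 - <<'E'
from h import *
from scipy.optimize import least_squares
dt=robot.get_image("top"); dsd=robot.get_image("side")
def px(l,s,o): return [((a+.5)/s-.5+o[0],(b+.5)/s-.5+o[1]) for a,b in l]
# order: (+x,+y),(+x,-y),(-x,-y),(-x,+y)
T=px([(79,48),(687,103),(678,269),(59,211)],3.5,(160,105))
S=px([(45,624),(298,41),(498,62),(319,657)],4,(125,165))
L=np.array([(65,235),(65,-235),(-65,-235),(-65,235)])
for nm,sets in(("top",[(dt,T)]),("side",[(dsd,S)]),("both",[(dt,T),(dsd,S)])):
    def f(p):
        c,s=np.cos(p[2]),np.sin(p[2]); r=[]
        for d,P in sets:
            for l,q in zip(L,P):
                w=ray(d,*q,5)[:2]; r+=list(w-(p[:2]+[c*l[0]-s*l[1],s*l[0]+c*l[1]]))
        return r
    o=least_squares(f,[640,30,-.1]); print(nm,np.round(o.x,4),np.round(o.fun,1))
E
```

```text
top [ 6.414329e+02  2.670570e+01 -6.820000e-02] [-0.5 -0.1  0.2  1.1 -0.4 -0.6  0.7 -0.3]
side [ 6.384026e+02  3.069880e+01 -7.130000e-02] [-0.8  0.6 -1.2 -1.3  1.4  0.7  0.6  0. ]
both [ 6.399177e+02  2.870220e+01 -6.980000e-02] [ 0.7 -2.   2.1 -0.9  1.4 -2.7  1.8 -2.4 -2.   2.4 -3.1  0.6 -0.5  2.8
 -0.5  2.1]
```

```bash
cat > ov.py <<'E'
from fit import *
def wire(img,d,boxes,p,zb,col,s,off):
    c,sn=np.cos(p[2]),np.sin(p[2])
    for wx,wy,z0,z1 in boxes:
        Q={}
        for a in(0,1):
            for b in(0,1):
                for k in(0,1):
                    x,y=(a-.5)*wx,(b-.5)*wy
                    u,v=proj(d,[p[0]+c*x-sn*y,p[1]+sn*x+c*y,zb+(z0,z1)[k]])
                    Q[a,b,k]=(int(((u-off[0])+.5)*s),int(((v-off[1])+.5)*s))
        for i in Q:
            for j in Q:
                if sum(abs(m-n) for m,n in zip(i,j))==1: cv2.line(img,Q[i],Q[j],col,1,cv2.LINE_AA)
def onrail(rail,along,across=0):
    c,s=np.cos(rail[2]),np.sin(rail[2]); return [rail[0]+c*across-s*along,rail[1]+s*across+c*along,rail[2]]
RT=(641.4,26.7,-.069); RS=(638.4,30.7,-.071)
def crop(d,c,s): 
    return cv2.resize(d["img"][c[1]:c[3],c[0]:c[2],::-1],None,fx=s,fy=s,interpolation=cv2.INTER_CUBIC)
E
python3 - <<'E'
from ov import *
for cam,R_,cr,s in(("top",RT,(160,105,370,195),3.8),("side",RS,(125,165,260,335),3.5)):
    d=robot.get_image(cam); im=crop(d,cr,s)
    wire(im,d,[(130,470,0,5)],R_,0,(0,255,0),s,cr)
    wire(im,d,M["main_switch"][:2],onrail(R_,90),6,(0,0,255),s,cr)
    wire(im,d,M["terminals"],onrail(R_,-88),6,(0,255,255),s,cr)
    cv2.imwrite("pics/ov_%s.png"%cam,im)
E
```

```text
(no output)
```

View pics/ov_top.png

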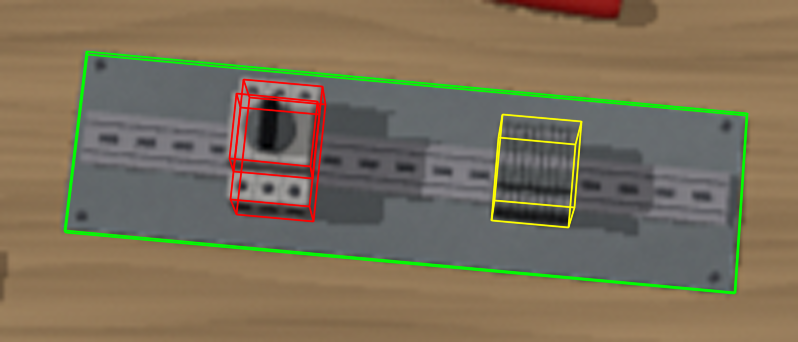

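View pics/ov_side.png

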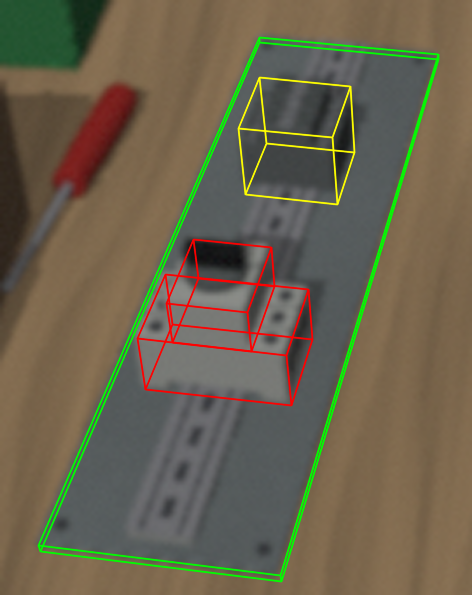

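```bash
cat > plan.py <<'E'
from h import *
import json,sys
def plan(wps,step=45.,rstep=.14):
    """wps: list of (x,y,z,yaw phi of tool x,hand). prints rows"""
    s=robot.sense(); p=np.array(s["ee_pos"],float); m=R.from_rotvec(s["orientation"]).as_matrix()
    ph=np.arctan2(m[1,0],m[0,0]); rows=[]
    for x,y,z,f,h,*k in wps:
        st_=k[0] if k else step
        t=np.array([x,y,z],float); df=(f-ph+np.pi)%(2*np.pi)-np.pi
        n=max(1,int(np.ceil(max(np.linalg.norm(t-p)/st_,abs(df)/rstep))))
        for i in range(n):
            d=(t-p)/(n-i); c,sn=np.cos(ph),np.sin(ph)
            tl=np.array([c*d[0]+sn*d[1], sn*d[0]-c*d[1], -d[2]])
            r=np.round(tl/10,2); rz=round(float(-(f-ph+np.pi)%(2*np.pi)),3)
            rem=(f-ph+np.pi)%(2*np.pi)-np.pi; rz=round(float(-rem/(n-i)),3)
            row=dict(tx=r[0],ty=r[1],tz=r[2],rz=rz,hand=h); rows.append({k:float(v) for k,v in row.items()})
            tl=r*10; p=p+np.array([c*tl[0]+sn*tl[1], sn*tl[0]-c*tl[1], -tl[2]]); ph-=rz
    print(len(rows)); print(json.dumps(rows).replace('"','').replace(' ',''))
E
python3 - <<'E'
from plan import *
F=np.pi/2+.103
plan([(433,-7,160,F,1)])
E
```

```text
15
[{tx:2.8,ty:-3.13,tz:0.36,rz:-0.096,hand:1.0},{tx:3.09,ty:-2.84,tz:0.36,rz:-0.096,hand:1.0},{tx:3.34,ty:-2.54,tz:0.36,rz:-0.096,hand:1.0},{tx:3.57,ty:-2.2,tz:0.36,rz:-0.096,hand:1.0},{tx:3.77,ty:-1.85,tz:0.36,rz:-0.096,hand:1.0},{tx:3.93,ty:-1.48,tz:0.36,rz:-0.096,hand:1.0},{tx:4.05,ty:-1.1,tz:0.36,rz:-0.096,hand:1.0},{tx:4.14,ty:-0.71,tz:0.36,rz:-0.096,hand:1.0},{tx:4.19,ty:-0.3,tz:0.36,rz:-0.096,hand:1.0},{tx:4.2,ty:0.1,tz:0.36,rz:-0.096,hand:1.0},{tx:4.17,ty:0.5,tz:0.36,rz:-0.097,hand:1.0},{tx:4.1,ty:0.9,tz:0.36,rz:-0.096,hand:1.0},{tx:3.99,ty:1.29,tz:0.36,rz:-0.097,hand:1.0},{tx:3.85,ty:1.67,tz:0.36,rz:-0.096,hand:1.0},{tx:3.67,ty:2.02,tz:0.36,rz:-0.097,hand:1.0}]
```

Call:
apply_moves(targets=[{"tx": 2.8,"ty": -3.13,"tz": 0.36,"rz": -0.096,"hand": 1},{"tx": 3.09,"ty": -2.84,"tz": 0.36,"rz": -0.096,"hand": 1},{"tx": 3.34,"ty": -2.54,"tz": 0.36,"rz": -0.096,"hand": 1},{"tx": 3.57,"ty": -2.2,"tz": 0.36,"rz": -0.096,"hand": 1},{"tx": 3.77,"ty": -1.85,"tz": 0.36,"rz": -0.096,"hand": 1},{"tx": 3.93,"ty": -1.48,"tz": 0.36,"rz": -0.096,"hand": 1},{"tx": 4.05,"ty": -1.1,"tz": 0.36,"rz": -0.096,"hand": 1},{"tx": 4.14,"ty": -0.71,"tz": 0.36,"rz": -0.096,"hand": 1},{"tx": 4.19,"ty": -0.3,"tz": 0.36,"rz": -0.096,"hand": 1},{"tx": 4.2,"ty": 0.1,"tz": 0.36,"rz": -0.096,"hand": 1},{"tx": 4.17,"ty": 0.5,"tz": 0.36,"rz": -0.097,"hand": 1},{"tx": 4.1,"ty": 0.9,"tz": 0.36,"rz": -0.096,"hand": 1},{"tx": 3.99,"ty": 1.29,"tz": 0.36,"rz": -0.097,"hand": 1},{"tx": 3.85,"ty": 1.67,"tz": 0.36,"rz": -0.096,"hand": 1},{"tx": 3.67,"ty": 2.02,"tz": 0.36,"rz": -0.097,"hand": 1}])

```text
schema error: expected keys tx, ty, tz, rx, ry, rz, hand
```

```bash
python3 - <<'E'
from plan import *
st()
F=np.pi/2+.103
plan([(433,-7,75,F,1),(433,-7,45,F,1,20)])
snap("side","a1.png",1.4);
E
```

```text
t 2.2 pos [ 131.5 -559.8  214. ] ori [3.121 0.362 0.   ] F [0.7 0.1 0.2] gap 1.0006331061464449
[[ 0.973  0.229  0.   ]
 [ 0.229 -0.973 -0.   ]
 [-0.     0.    -1.   ]]
j [-1.36   0.32   1.564 -0.     1.257 -0.02 ]
17
[{tx:2.8,ty:-3.13,tz:0.93,rz:-0.096,hand:1.0},{tx:3.09,ty:-2.84,tz:0.93,rz:-0.096,hand:1.0},{tx:3.34,ty:-2.54,tz:0.93,rz:-0.096,hand:1.0},{tx:3.57,ty:-2.2,tz:0.93,rz:-0.096,hand:1.0},{tx:3.77,ty:-1.85,tz:0.93,rz:-0.096,hand:1.0},{tx:3.93,ty:-1.48,tz:0.92,rz:-0.096,hand:1.0},{tx:4.05,ty:-1.1,tz:0.93,rz:-0.096,hand:1.0},{tx:4.14,ty:-0.71,tz:0.92,rz:-0.096,hand:1.0},{tx:4.19,ty:-0.3,tz:0.93,rz:-0.096,hand:1.0},{tx:4.2,ty:0.1,tz:0.92,rz:-0.096,hand:1.0},{tx:4.17,ty:0.5,tz:0.93,rz:-0.097,hand:1.0},{tx:4.1,ty:0.9,tz:0.92,rz:-0.096,hand:1.0},{tx:3.99,ty:1.29,tz:0.93,rz:-0.097,hand:1.0},{tx:3.85,ty:1.67,tz:0.92,rz:-0.096,hand:1.0},{tx:3.67,ty:2.02,tz:0.93,rz:-0.097,hand:1.0},{tx:-0.0,ty:0.0,tz:1.5,rz:0.0,hand:1.0},{tx:-0.0,ty:0.0,tz:1.5,rz:0.0,hand:1.0}]
```

View pics/a1.png

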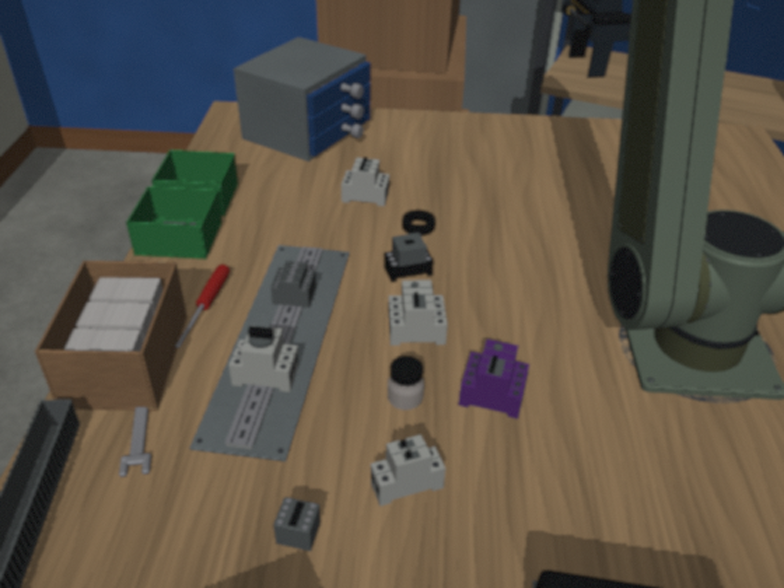

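Call:
apply_moves(targets=[{"tx": 2.8,"ty": -3.13,"tz": 0.36,"rx": 0,"ry": 0,"rz": -0.096,"hand": 1},{"tx": 3.09,"ty": -2.84,"tz": 0.36,"rx": 0,"ry": 0,"rz": -0.096,"hand": 1},{"tx": 3.34,"ty": -2.54,"tz": 0.36,"rx": 0,"ry": 0,"rz": -0.096,"hand": 1},{"tx": 3.57,"ty": -2.2,"tz": 0.36,"rx": 0,"ry": 0,"rz": -0.096,"hand": 1},{"tx": 3.77,"ty": -1.85,"tz": 0.36,"rx": 0,"ry": 0,"rz": -0.096,"hand": 1},{"tx": 3.93,"ty": -1.48,"tz": 0.36,"rx": 0,"ry": 0,"rz": -0.096,"hand": 1},{"tx": 4.05,"ty": -1.1,"tz": 0.36,"rx": 0,"ry": 0,"rz": -0.096,"hand": 1},{"tx": 4.14,"ty": -0.71,"tz": 0.36,"rx": 0,"ry": 0,"rz": -0.096,"hand": 1},{"tx": 4.19,"ty": -0.3,"tz": 0.36,"rx": 0,"ry": 0,"rz": -0.096,"hand": 1},{"tx": 4.2,"ty": 0.1,"tz": 0.36,"rx": 0,"ry": 0,"rz": -0.096,"hand": 1},{"tx": 4.17,"ty": 0.5,"tz": 0.36,"rx": 0,"ry": 0,"rz": -0.097,"hand": 1},{"tx": 4.1,"ty": 0.9,"tz": 0.36,"rx": 0,"ry": 0,"rz": -0.096,"hand": 1},{"tx": 3.99,"ty": 1.29,"tz": 0.36,"rx": 0,"ry": 0,"rz": -0.097,"hand": 1},{"tx": 3.85,"ty": 1.67,"tz": 0.36,"rx": 0,"ry": 0,"rz": -0.096,"hand": 1},{"tx": 3.67,"ty": 2.02,"tz": 0.36,"rx": 0,"ry": 0,"rz": -0.097,"hand": 1}])

```text
t: 3.75
ee_pos: [433.7, -5.3, 160.1]
orientation: [2.098, 2.337, 0.001]
ft_force: [1.2, -0.5, 0.3]
finger_gap: 1.001
```

```bash
sed -i 's/rz=rz,hand=h)/rx=0,ry=0,rz=rz,hand=h)/' plan.py; python3 - <<'E'
from plan import *
st()
F=np.pi/2+.103
plan([(433,-7,75,F,1),(433,-7,45,F,1,20)])
snap("side","a2.png",1.4);
E
```

```text
t 3.75 pos [433.7  -5.3 160.1] ori [2.098e+00 2.337e+00 1.000e-03] F [ 1.2 -0.5  0.3] gap 1.0005323646333073
[[-0.107  0.994  0.001]
 [ 0.994  0.107 -0.   ]
 [-0.     0.001 -1.   ]]
j [-0.039  0.144  1.951 -0.     1.046 -0.146]
4
[{tx:-0.08,ty:-0.04,tz:4.25,rx:0.0,ry:0.0,rz:0.002,hand:1.0},{tx:-0.08,ty:-0.05,tz:4.26,rx:0.0,ry:0.0,rz:0.002,hand:1.0},{tx:-0.0,ty:0.0,tz:1.5,rx:0.0,ry:0.0,rz:0.0,hand:1.0},{tx:-0.0,ty:0.0,tz:1.5,rx:0.0,ry:0.0,rz:0.0,hand:1.0}]
```

View pics/a2.png

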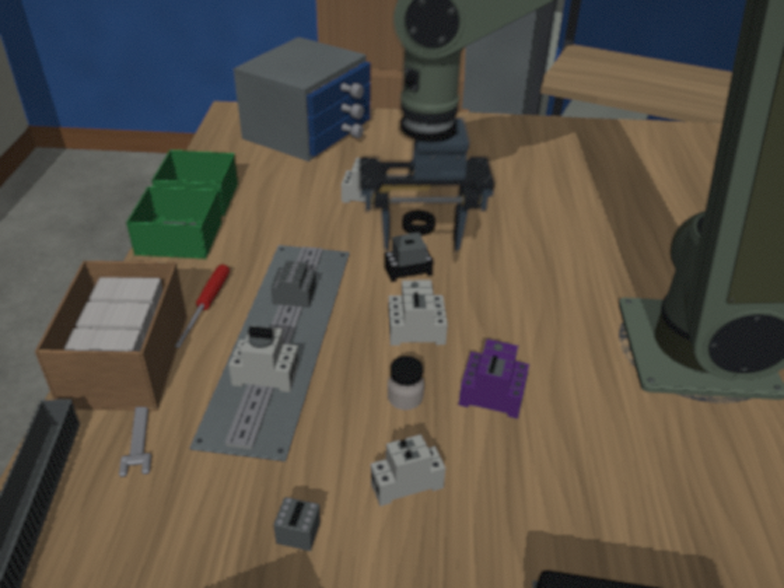

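Call:
apply_moves(targets=[{"tx": -0.08,"ty": -0.04,"tz": 4.25,"rx": 0,"ry": 0,"rz": 0.002,"hand": 1},{"tx": -0.08,"ty": -0.05,"tz": 4.26,"rx": 0,"ry": 0,"rz": 0.002,"hand": 1},{"tx": 0,"ty": 0,"tz": 1.5,"rx": 0,"ry": 0,"rz": 0,"hand": 1},{"tx": 0,"ty": 0,"tz": 1.5,"rx": 0,"ry": 0,"rz": 0,"hand": 1},{"tx": 0,"ty": 0,"tz": 0,"rx": 0,"ry": 0,"rz": 0,"hand": 1}])

```text
t: 4.3
ee_pos: [430.8, -8.8, 43.3]
orientation: [-2.107, -2.326, 0.004]
ft_force: [1.1, -1.0, 0.5]
finger_gap: 0.996
```

```bash
python3 - <<'E'
from plan import *
st()
snap("side","a3.png",4,(240,120,400,260));
E
```

```text
t 4.3 pos [430.8  -8.8  43.3] ori [-2.107 -2.326  0.004] F [ 1.1 -1.   0.5] gap 0.9959766575788863
[[-0.099  0.995 -0.004]
 [ 0.995  0.099  0.   ]
 [ 0.001 -0.004 -1.   ]]
j [-0.047  0.296  2.115 -0.     0.735 -0.146]
```

View pics/a3.png

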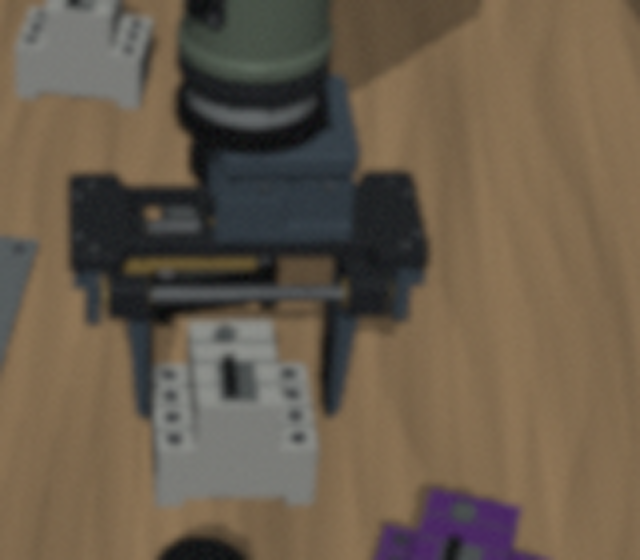

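Call:
apply_moves(targets=[{"tx": 0,"ty": 0,"tz": 0,"rx": 0,"ry": 0,"rz": 0,"hand": -1},{"tx": 0,"ty": 0,"tz": 0,"rx": 0,"ry": 0,"rz": 0,"hand": -1},{"tx": 0,"ty": 0,"tz": 0,"rx": 0,"ry": 0,"rz": 0,"hand": -1},{"tx": 0,"ty": 0,"tz": 0,"rx": 0,"ry": 0,"rz": 0,"hand": -1},{"tx": 0,"ty": 0,"tz": 0,"rx": 0,"ry": 0,"rz": 0,"hand": -1}])

```text
t: 4.85
ee_pos: [432.4, -8.7, 45.1]
orientation: [2.108, 2.328, 0.001]
ft_force: [0.6, -0.4, 0.6]
finger_gap: 0.588
```

```bash
python3 - <<'E'
from plan import *
st()
for i in range(5):
    robot.get_image("top"); s=robot.sense(); print(np.round(s["ee_pos"],1),s["finger_gap"])
E
```

```text
t 4.85 pos [432.4  -8.7  45.1] ori [2.108e+00 2.328e+00 1.000e-03] F [ 0.6 -0.4  0.6] gap 0.5882147405180129
[[-0.099  0.995  0.001]
 [ 0.995  0.099 -0.   ]
 [-0.     0.001 -1.   ]]
j [-0.047  0.293  2.113 -0.     0.735 -0.146]
[432.3  -8.7  45. ] 0.5513082362662084
[432.3  -8.7  45. ] 0.5067544182969171
[432.3  -8.7  45. ] 0.4953013446313555
[432.3  -8.7  45. ] 0.49270650612241046
[432.4  -8.7  45. ] 0.4937370391777349
```

```bash
python3 - <<'E'
from plan import *
F=np.pi/2-.07
plan([(432.3,-8.7,165,np.pi/2+.099,-1),(651,190,165,F,-1)])
E
```

```text
10
[{tx:0.0,ty:-0.0,tz:-4.0,rx:0.0,ry:0.0,rz:0.0,hand:-1.0},{tx:0.0,ty:-0.0,tz:-4.0,rx:0.0,ry:0.0,rz:0.0,hand:-1.0},{tx:0.0,ty:-0.01,tz:-4.0,rx:0.0,ry:0.0,rz:0.0,hand:-1.0},{tx:2.52,ty:3.39,tz:-0.0,rx:0.0,ry:0.0,rz:0.024,hand:-1.0},{tx:2.6,ty:3.33,tz:-0.0,rx:0.0,ry:0.0,rz:0.024,hand:-1.0},{tx:2.67,ty:3.27,tz:-0.0,rx:0.0,ry:0.0,rz:0.024,hand:-1.0},{tx:2.75,ty:3.2,tz:-0.0,rx:0.0,ry:0.0,rz:0.024,hand:-1.0},{tx:2.83,ty:3.13,tz:-0.0,rx:0.0,ry:0.0,rz:0.024,hand:-1.0},{tx:2.9,ty:3.06,tz:-0.0,rx:0.0,ry:0.0,rz:0.025,hand:-1.0},{tx:2.98,ty:2.99,tz:-0.0,rx:0.0,ry:0.0,rz:0.024,hand:-1.0}]
```

Call:
apply_moves(targets=[{"tx": 0,"ty": 0,"tz": -2.0,"rx": 0,"ry": 0,"rz": 0,"hand": -1},{"tx": 0,"ty": 0,"tz": -3.0,"rx": 0,"ry": 0,"rz": 0,"hand": -1},{"tx": 0,"ty": 0,"tz": -4.0,"rx": 0,"ry": 0,"rz": 0,"hand": -1},{"tx": 0,"ty": 0,"tz": -3.0,"rx": 0,"ry": 0,"rz": 0,"hand": -1},{"tx": 2.52,"ty": 3.39,"tz": 0,"rx": 0,"ry": 0,"rz": 0.024,"hand": -1},{"tx": 2.6,"ty": 3.33,"tz": 0,"rx": 0,"ry": 0,"rz": 0.024,"hand": -1},{"tx": 2.67,"ty": 3.27,"tz": 0,"rx": 0,"ry": 0,"rz": 0.024,"hand": -1},{"tx": 2.75,"ty": 3.2,"tz": 0,"rx": 0,"ry": 0,"rz": 0.024,"hand": -1},{"tx": 2.83,"ty": 3.13,"tz": 0,"rx": 0,"ry": 0,"rz": 0.024,"hand": -1},{"tx": 2.9,"ty": 3.06,"tz": 0,"rx": 0,"ry": 0,"rz": 0.025,"hand": -1},{"tx": 2.98,"ty": 2.99,"tz": 0,"rx": 0,"ry": 0,"rz": 0.024,"hand": -1},{"tx": 0,"ty": 0,"tz": 3.0,"rx": 0,"ry": 0,"rz": 0,"hand": -1},{"tx": 0,"ty": 0,"tz": 3.0,"rx": 0,"ry": 0,"rz": 0,"hand": -1},{"tx": 0,"ty": 0,"tz": 2.0,"rx": 0,"ry": 0,"rz": 0,"hand": -1},{"tx": 0,"ty": 0,"tz": 0,"rx": 0,"ry": 0,"rz": 0,"hand": -1},{"tx": 0,"ty": 0,"tz": 0,"rx": 0,"ry": 0,"rz": 0,"hand": -1}])

```text
t: 6.7
ee_pos: [650.7, 189.9, 84.3]
orientation: [-2.297, -2.142, 0.002]
ft_force: [0.8, 0.3, -2.6]
finger_gap: 0.491
```

```bash
python3 - <<'E'
from plan import *
from ov import *
s=st()
p=s["ee_pos"]; zb=p[2]-45; 
for cam,cr,sc in(("side",(100,140,300,340),3),("top",(130,60,360,230),3.4)):
    d=robot.get_image(cam); im=crop(d,cr,sc); cv2.imwrite("pics/b_%s_raw.png"%cam,im)
    for col,off in (((0,0,255),0),):
        wire(im,d,M["rcd_mid"],[p[0],p[1]+off,-.07],zb,col,sc,cr)
    cv2.imwrite("pics/b_%s.png"%cam,im)
E
```

```text
t 6.7 pos [650.7 189.9  84.3] ori [-2.297e+00 -2.142e+00  2.000e-03] F [ 0.8  0.3 -2.6] gap 0.4912594868717932
[[ 0.07   0.998 -0.001]
 [ 0.998 -0.07  -0.   ]
 [-0.001 -0.001 -1.   ]]
j [ 0.267  0.574  1.483 -0.     1.086  0.337]
```

View pics/b_side.png

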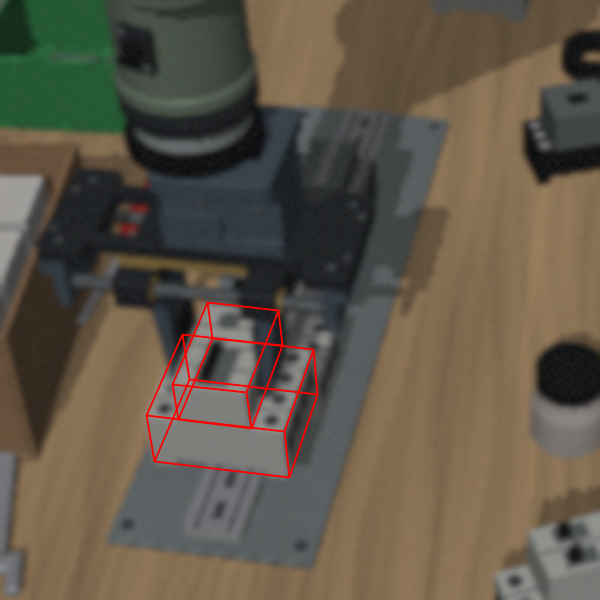

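View pics/b_top.png

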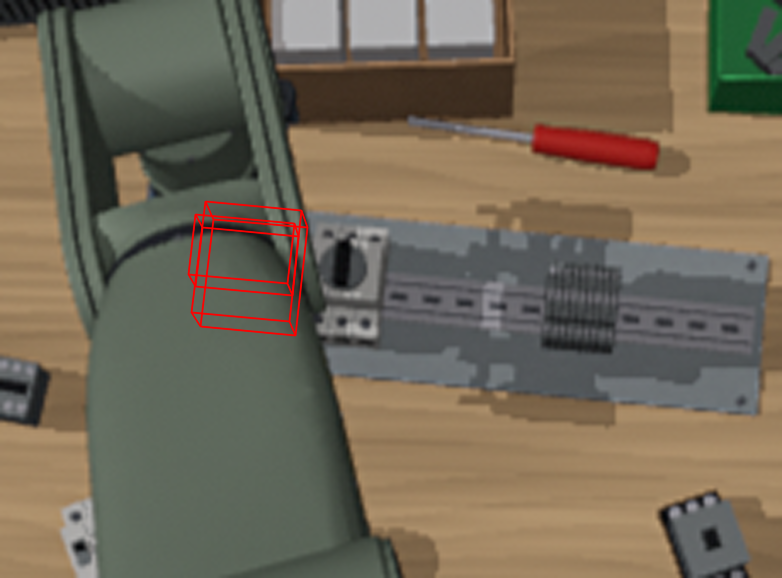

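Call:
apply_moves(targets=[{"tx": 0.31,"ty": -0.1,"tz": 1.0,"rx": 0,"ry": 0,"rz": 0,"hand": -1},{"tx": 0,"ty": 0,"tz": 1.0,"rx": 0,"ry": 0,"rz": 0,"hand": -1},{"tx": 0,"ty": 0,"tz": 0.7,"rx": 0,"ry": 0,"rz": 0,"hand": -1},{"tx": 0,"ty": 0,"tz": 0.4,"rx": 0,"ry": 0,"rz": 0,"hand": -1},{"tx": 0,"ty": 0,"tz": 0.2,"rx": 0,"ry": 0,"rz": 0,"hand": -1},{"tx": 0,"ty": 0,"tz": 0,"rx": 0,"ry": 0,"rz": 0,"hand": -1}])

```text
t: 7.4
ee_pos: [650.2, 193.1, 51.7]
orientation: [2.298, 2.142, -0.0]
ft_force: [-0.0, 0.4, -3.3]
finger_gap: 0.493
```

```bash
python3 - <<'E'
from ov import *
s=st()
p=s["ee_pos"]; zb=p[2]-45; 
cr=(140,180,260,330);sc=4
d=robot.get_image("side"); im=crop(d,cr,sc)
wire(im,d,M["rcd_mid"],[p[0],p[1],-.07],zb,(0,0,255),sc,cr)
cv2.imwrite("pics/b2.png",im)
E
```

```text
t 7.4 pos [650.2 193.1  51.7] ori [ 2.298  2.142 -0.   ] F [-0.   0.4 -3.3] gap 0.4928216150933677
[[ 0.07   0.998 -0.   ]
 [ 0.998 -0.07  -0.   ]
 [-0.    -0.    -1.   ]]
j [ 0.272  0.604  1.518 -0.     1.019  0.342]
```

View pics/b2.png

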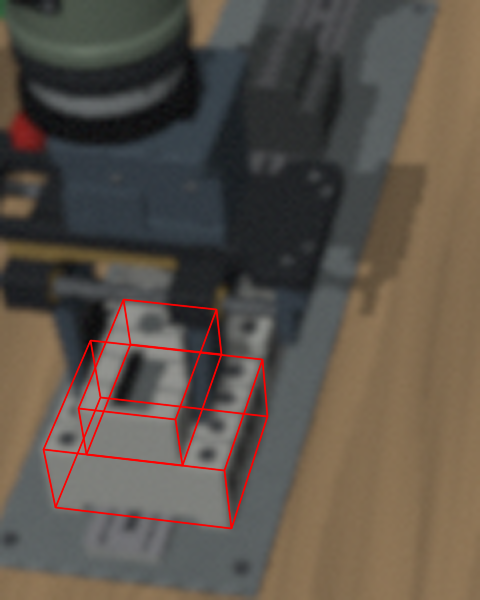

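Call:
apply_moves(targets=[{"tx": 0,"ty": 0,"tz": 0.08,"rx": 0,"ry": 0,"rz": 0,"hand": -1},{"tx": 0,"ty": 0,"tz": 0,"rx": 0,"ry": 0,"rz": 0,"hand": -1},{"tx": 0,"ty": 0,"tz": 0,"rx": 0,"ry": 0,"rz": 0,"hand": 1},{"tx": 0,"ty": 0,"tz": 0,"rx": 0,"ry": 0,"rz": 0,"hand": 1},{"tx": 0,"ty": 0,"tz": 0,"rx": 0,"ry": 0,"rz": 0,"hand": 1},{"tx": 0,"ty": 0,"tz": 0,"rx": 0,"ry": 0,"rz": 0,"hand": 1},{"tx": 0,"ty": 0,"tz": -3,"rx": 0,"ry": 0,"rz": 0,"hand": 1},{"tx": 0,"ty": 0,"tz": -4.5,"rx": 0,"ry": 0,"rz": 0,"hand": 1},{"tx": 0,"ty": 0,"tz": -4.5,"rx": 0,"ry": 0,"rz": 0,"hand": 1}])

```text
t: 8.35
ee_pos: [649.7, 193.0, 171.9]
orientation: [-2.297, -2.142, 0.002]
ft_force: [1.1, -0.0, -0.6]
finger_gap: 1.0
```

```bash
python3 - <<'E'
from plan import *
st()
F=np.pi/2-.12
# go toward breaker hover
plan([(547,-397,170,F,1)],step=48)
E
```

```text
t 8.35 pos [649.7 193.  171.9] ori [-2.297e+00 -2.142e+00  2.000e-03] F [ 1.1 -0.  -0.6] gap 0.9997888587058207
[[ 0.07   0.998 -0.001]
 [ 0.998 -0.07  -0.001]
 [-0.001 -0.001 -1.   ]]
j [ 0.272  0.509  1.368 -0.     1.266  0.342]
13
[{tx:-4.58,ty:-0.47,tz:0.01,rx:0.0,ry:0.0,rz:0.004,hand:1.0},{tx:-4.58,ty:-0.45,tz:0.01,rx:0.0,ry:0.0,rz:0.004,hand:1.0},{tx:-4.59,ty:-0.43,tz:0.02,rx:0.0,ry:0.0,rz:0.004,hand:1.0},{tx:-4.59,ty:-0.42,tz:0.01,rx:0.0,ry:0.0,rz:0.004,hand:1.0},{tx:-4.59,ty:-0.4,tz:0.02,rx:0.0,ry:0.0,rz:0.004,hand:1.0},{tx:-4.59,ty:-0.38,tz:0.01,rx:0.0,ry:0.0,rz:0.004,hand:1.0},{tx:-4.59,ty:-0.36,tz:0.02,rx:0.0,ry:0.0,rz:0.004,hand:1.0},{tx:-4.59,ty:-0.34,tz:0.01,rx:0.0,ry:0.0,rz:0.004,hand:1.0},{tx:-4.6,ty:-0.32,tz:0.02,rx:0.0,ry:0.0,rz:0.004,hand:1.0},{tx:-4.6,ty:-0.31,tz:0.01,rx:0.0,ry:0.0,rz:0.003,hand:1.0},{tx:-4.6,ty:-0.29,tz:0.02,rx:0.0,ry:0.0,rz:0.004,hand:1.0},{tx:-4.6,ty:-0.27,tz:0.01,rx:0.0,ry:0.0,rz:0.003,hand:1.0},{tx:-4.6,ty:-0.26,tz:0.02,rx:0.0,ry:0.0,rz:0.004,hand:1.0}]
```

Call:
apply_moves(targets=[{"tx": -4.6,"ty": -0.45,"tz": 0,"rx": 0,"ry": 0,"rz": 0.004,"hand": 1},{"tx": -4.6,"ty": -0.45,"tz": 0,"rx": 0,"ry": 0,"rz": 0.004,"hand": 1},{"tx": -4.6,"ty": -0.4,"tz": 0,"rx": 0,"ry": 0,"rz": 0.004,"hand": 1},{"tx": -4.6,"ty": -0.4,"tz": 0,"rx": 0,"ry": 0,"rz": 0.004,"hand": 1},{"tx": -4.6,"ty": -0.4,"tz": 0,"rx": 0,"ry": 0,"rz": 0.004,"hand": 1},{"tx": -4.6,"ty": -0.4,"tz": 0,"rx": 0,"ry": 0,"rz": 0.004,"hand": 1},{"tx": -4.6,"ty": -0.35,"tz": 0,"rx": 0,"ry": 0,"rz": 0.004,"hand": 1},{"tx": -4.6,"ty": -0.35,"tz": 0,"rx": 0,"ry": 0,"rz": 0.004,"hand": 1},{"tx": -4.6,"ty": -0.3,"tz": 0,"rx": 0,"ry": 0,"rz": 0.004,"hand": 1},{"tx": -4.6,"ty": -0.3,"tz": 0,"rx": 0,"ry": 0,"rz": 0.004,"hand": 1},{"tx": -4.6,"ty": -0.3,"tz": 0,"rx": 0,"ry": 0,"rz": 0.004,"hand": 1},{"tx": -4.6,"ty": -0.3,"tz": 0,"rx": 0,"ry": 0,"rz": 0.004,"hand": 1},{"tx": -4.6,"ty": -0.3,"tz": 0,"rx": 0,"ry": 0,"rz": 0.004,"hand": 1},{"tx": 0,"ty": 0,"tz": 0,"rx": 0,"ry": 0,"rz": 0,"hand": 1},{"tx": 0,"ty": 0,"tz": 0,"rx": 0,"ry": 0,"rz": 0,"hand": 1}])

```text
t: 9.85
ee_pos: [546.7, -398.6, 170.8]
orientation: [-2.355, -2.079, -0.001]
ft_force: [0.4, 0.8, -0.1]
finger_gap: 1.002
```

```bash
python3 - <<'E'
from ov import *
s=st()
ds={c:robot.get_image(c) for c in("side","top")}
q=(652,192,40)
ms={c:getmask("rcd_mid",c,ds[c],q) for c in ds}
for c in ds:
    if ms[c] is not None: print(c,np.round(fit(ds,{c:ms[c]},"rcd_mid",[651,193,-.07],6)[0],3))
p=(650.2,193.1,-.07)
for cam,cr,sc in(("side",(125,165,260,335),3.5),("top",(160,105,370,195),3.8)):
    d=ds[cam]; im=crop(d,cr,sc); cv2.imwrite("pics/c_%s_raw.png"%cam,im)
    wire(im,d,M["rcd_mid"],p,6,(0,0,255),sc,cr)
    wire(im,d,M["main_switch"][:2],onrail(RT if cam=="top" else RS,90.5),6,(0,255,0),sc,cr)
    cv2.imwrite("pics/c_%s.png"%cam,im)
for c in ds: print([(np.round(x["point"],1),x["p"]) for x in robot.landmark_of("breaker_mid",c)])
E
```

```text
t 9.85 pos [ 546.7 -398.6  170.8] ori [-2.355e+00 -2.079e+00 -1.000e-03] F [ 0.4  0.8 -0.1] gap 1.0017161222567104
[[ 0.124  0.992 -0.   ]
 [ 0.992 -0.124  0.001]
 [ 0.001 -0.    -1.   ]]
j [-6.470e-01  5.070e-01  1.374e+00  1.000e-03  1.261e+00 -5.230e-01]
side [ 6.50391e+02  1.92721e+02 -6.70000e-02]
top [ 6.53622e+02  1.95430e+02 -5.90000e-02]
[(array([ 547.8, -390.8,   37.4]), 0.77), (array([ 436. , -295. ,    6.4]), 0.44)]
[(array([ 546.4, -393.1,   35.9]), 0.75)]
```

View pics/c_side.png

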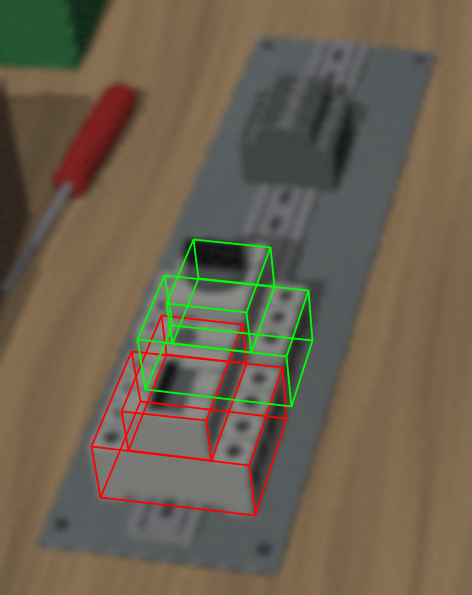

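View pics/c_top_raw.png

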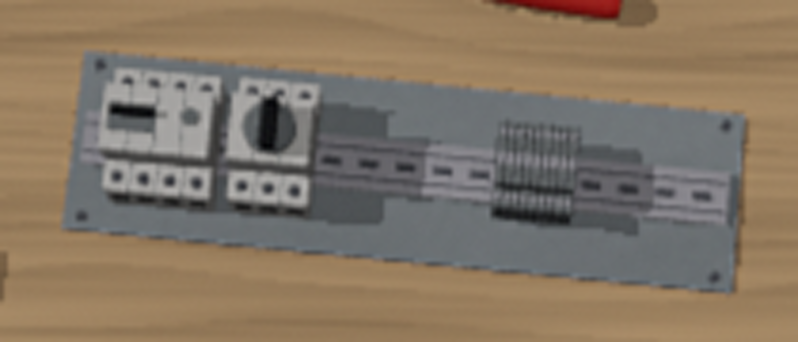

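View pics/c_top.png

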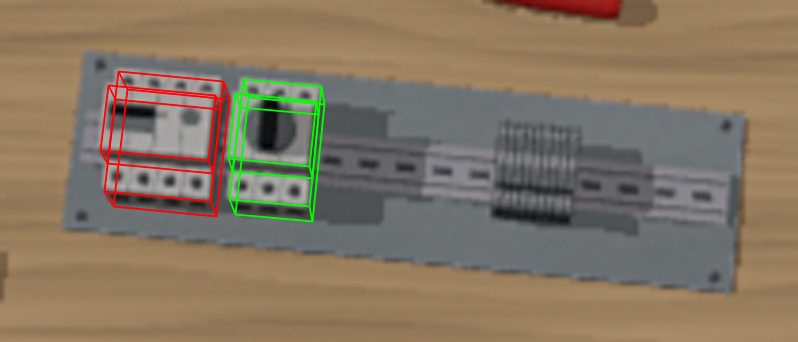

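```bash
python3 - <<'E'
from ov import *
d=robot.get_image("top"); g=cv2.cvtColor(d["img"],cv2.COLOR_RGB2GRAY).astype(float)
# sample along rail direction on shoulder (-x side), z=46, across=-33 ; and nose z=76 across 0/12
for z,ac in((46,-30),(46,-36),(76,15),(76,-15)):
    al=np.arange(40,215,1.)
    P=np.array([proj(d,onrail(RT,a,ac)[:2]+[z]) for a in al],np.float32)
    v=cv2.remap(g.astype(np.float32),P[None,:,0],P[None,:,1],cv2.INTER_LINEAR)[0]
    print(z,ac); print([ (int(a),int(x)) for a,x in zip(al,v) if a<70 or 105<a<140 or a>192])
E
```

```text
46 -30
[(40, 80), (41, 80), (42, 80), (43, 79), (44, 79), (45, 80), (46, 81), (47, 81), (48, 80), (49, 80), (50, 80), (51, 81), (52, 81), (53, 81), (54, 82), (55, 81), (56, 81), (57, 80), (58, 80), (59, 80), (60, 78), (61, 76), (62, 75), (63, 86), (64, 98), (65, 118), (66, 142), (67, 166), (68, 166), (69, 163), (106, 145), (107, 126), (108, 106), (109, 96), (110, 92), (111, 90), (112, 104), (113, 118), (114, 133), (115, 147), (116, 161), (117, 161), (118, 157), (119, 148), (120, 121), (121, 95), (122, 82), (123, 77), (124, 73), (125, 72), (126, 72), (127, 70), (128, 67), (129, 64), (130, 80), (131, 98), (132, 119), (133, 140), (134, 161), (135, 163), (136, 156), (137, 149), (138, 131), (139, 116), (193, 126), (194, 116), (195, 114), (196, 114), (197, 120), (198, 130), (199, 141), (200, 150), (201, 159), (202, 159), (203, 151), (204, 142), (205, 128), (206, 113), (207, 101), (208, 101), (209, 100), (210, 101), (211, 103), (212, 106), (213, 107), (214, 108)]
46 -36
[(40, 81), (41, 81), (42, 82), (43, 82), (44, 82), (45, 82), (46, 81), (47, 81), (48, 81), (49, 82), (50, 82), (51, 81), (
[... 2086 characters left out ...]
 118), (67, 132), (68, 133), (69, 133), (106, 161), (107, 164), (108, 165), (109, 165), (110, 164), (111, 164), (112, 164), (113, 164), (114, 165), (115, 165), (116, 163), (117, 160), (118, 148), (119, 128), (120, 110), (121, 92), (122, 74), (123, 64), (124, 61), (125, 57), (126, 58), (127, 59), (128, 63), (129, 71), (130, 79), (131, 99), (132, 121), (133, 139), (134, 151), (135, 164), (136, 166), (137, 165), (138, 164), (139, 164), (193, 163), (194, 163), (195, 162), (196, 162), (197, 163), (198, 164), (199, 165), (200, 165), (201, 165), (202, 162), (203, 158), (204, 151), (205, 141), (206, 130), (207, 130), (208, 130), (209, 131), (210, 131), (211, 131), (212, 131), (213, 130), (214, 127)]
```

Top-view profile: the switch spans 65–120 mm and the RCD 132–205 mm along the rail. The gap is about 12–13 mm, so I'll tighten it by about 2.5 mm now, before moving on.

```bash
python3 - <<'E'
from ov import *
from plan import *
d=robot.get_image("top"); g=cv2.cvtColor(d["img"],cv2.COLOR_RGB2GRAY).astype(float)
for z,ac in((40,-25),(50,-15),(60,0),(60,10)):
    al=np.arange(-130,-45,1.)
    P=np.array([proj(d,onrail(RT,a,ac)[:2]+[z]) for a in al],np.float32)
    v=cv2.remap(g.astype(np.float32),P[None,:,0],P[None,:,1],cv2.INTER_LINEAR)[0]
    print(z,ac,[ (int(a),int(x)) for a,x in zip(al,v) if a<-100 or -75<a])
plan([(650.2,193.1,170,np.pi/2-.07,1)],step=48)
E
```

```text
40 -25 [(-130, 90), (-129, 90), (-128, 92), (-127, 92), (-126, 92), (-125, 91), (-124, 91), (-123, 92), (-122, 92), (-121, 93), (-120, 94), (-119, 94), (-118, 92), (-117, 89), (-116, 87), (-115, 85), (-114, 85), (-113, 94), (-112, 103), (-111, 103), (-110, 96), (-109, 91), (-108, 96), (-107, 101), (-106, 104), (-105, 104), (-104, 103), (-103, 97), (-102, 90), (-101, 85), (-74, 96), (-73, 89), (-72, 90), (-71, 96), (-70, 103), (-69, 102), (-68, 101), (-67, 98), (-66, 93), (-65, 88), (-64, 91), (-63, 96), (-62, 100), (-61, 101), (-60, 102), (-59, 105), (-58, 111), (-57, 118), (-56, 119), (-55, 120), (-54, 121), (-53, 122), (-52, 122), (-51, 120), (-50, 118), (-49, 116), (-48, 117), (-47, 117), (-46, 117)]
50 -15 [(-130, 92), (-129, 93), (-128, 93), (-127, 93), (-126, 93), (-125, 92), (-124, 89), (-123, 88), (-122, 89), (-121, 91), (-120, 93), (-119, 96), (-118, 99), (-117, 96), (-116, 90), (-115, 85), (-114, 78), (-113, 72), (-112, 68), (-111, 66), (-110, 65), (-109, 62), (-108, 59), (-107, 57), (-106, 59), (-105, 60), (-104, 57), (-103, 54), (-102, 52), (-101, 57), (-74, 63), (-73, 60
[... 1812 characters left out ...]
:4.6,ty:0.26,tz:0.01,rx:0.0,ry:0.0,rz:-0.004,hand:1.0},{tx:4.6,ty:0.27,tz:0.01,rx:0.0,ry:0.0,rz:-0.004,hand:1.0},{tx:4.6,ty:0.29,tz:0.01,rx:0.0,ry:0.0,rz:-0.004,hand:1.0},{tx:4.6,ty:0.31,tz:0.01,rx:0.0,ry:0.0,rz:-0.004,hand:1.0},{tx:4.59,ty:0.33,tz:0.01,rx:0.0,ry:0.0,rz:-0.004,hand:1.0},{tx:4.59,ty:0.35,tz:0.01,rx:0.0,ry:0.0,rz:-0.004,hand:1.0},{tx:4.59,ty:0.37,tz:0.01,rx:0.0,ry:0.0,rz:-0.004,hand:1.0},{tx:4.59,ty:0.38,tz:0.01,rx:0.0,ry:0.0,rz:-0.004,hand:1.0},{tx:4.59,ty:0.4,tz:0.01,rx:0.0,ry:0.0,rz:-0.004,hand:1.0},{tx:4.59,ty:0.42,tz:0.01,rx:0.0,ry:0.0,rz:-0.004,hand:1.0},{tx:4.59,ty:0.44,tz:0.01,rx:0.0,ry:0.0,rz:-0.003,hand:1.0},{tx:4.58,ty:0.45,tz:0.01,rx:0.0,ry:0.0,rz:-0.004,hand:1.0}]
```

Call:
apply_moves(targets=[{"tx": 4.6,"ty": 0.25,"tz": 0,"rx": 0,"ry": 0,"rz": -0.004,"hand": 1},{"tx": 4.6,"ty": 0.26,"tz": 0,"rx": 0,"ry": 0,"rz": -0.004,"hand": 1},{"tx": 4.6,"ty": 0.27,"tz": 0,"rx": 0,"ry": 0,"rz": -0.004,"hand": 1},{"tx": 4.6,"ty": 0.29,"tz": 0,"rx": 0,"ry": 0,"rz": -0.004,"hand": 1},{"tx": 4.6,"ty": 0.31,"tz": 0,"rx": 0,"ry": 0,"rz": -0.004,"hand": 1},{"tx": 4.59,"ty": 0.33,"tz": 0,"rx": 0,"ry": 0,"rz": -0.004,"hand": 1},{"tx": 4.59,"ty": 0.35,"tz": 0,"rx": 0,"ry": 0,"rz": -0.004,"hand": 1},{"tx": 4.59,"ty": 0.37,"tz": 0,"rx": 0,"ry": 0,"rz": -0.004,"hand": 1},{"tx": 4.59,"ty": 0.38,"tz": 0,"rx": 0,"ry": 0,"rz": -0.004,"hand": 1},{"tx": 4.59,"ty": 0.4,"tz": 0,"rx": 0,"ry": 0,"rz": -0.004,"hand": 1},{"tx": 4.59,"ty": 0.42,"tz": 0,"rx": 0,"ry": 0,"rz": -0.004,"hand": 1},{"tx": 4.59,"ty": 0.44,"tz": 0,"rx": 0,"ry": 0,"rz": -0.003,"hand": 1},{"tx": 4.58,"ty": 0.45,"tz": 0,"rx": 0,"ry": 0,"rz": -0.004,"hand": 1},{"tx": 0,"ty": 0,"tz": 0,"rx": 0,"ry": 0,"rz": 0,"hand": 1},{"tx": 0,"ty": 0,"tz": 0,"rx": 0,"ry": 0,"rz": 0,"hand": 1}])

```text
t: 11.75
ee_pos: [650.2, 193.2, 170.7]
orientation: [2.296, 2.144, -0.001]
ft_force: [-0.4, -0.2, 0.5]
finger_gap: 0.999
```

```bash
python3 - <<'E'
from plan import *
st()
F=np.pi/2-.07
plan([(650.2,193.1,95,F,1,40),(650.2,193.1,51,F,1,22)])
E
```

```text
t 11.75 pos [650.2 193.2 170.7] ori [ 2.296e+00  2.144e+00 -1.000e-03] F [-0.4 -0.2  0.5] gap 0.999167658135094
[[ 0.068  0.998 -0.   ]
 [ 0.998 -0.068 -0.001]
 [-0.001 -0.    -1.   ]]
j [ 2.720e-01  5.100e-01  1.369e+00 -1.000e-03  1.263e+00  3.410e-01]
5
[{tx:-0.01,ty:-0.0,tz:3.79,rx:0.0,ry:0.0,rz:0.001,hand:1.0},{tx:-0.0,ty:-0.0,tz:3.78,rx:0.0,ry:0.0,rz:0.001,hand:1.0},{tx:-0.0,ty:-0.0,tz:1.47,rx:0.0,ry:0.0,rz:-0.0,hand:1.0},{tx:-0.0,ty:-0.0,tz:1.47,rx:0.0,ry:0.0,rz:-0.0,hand:1.0},{tx:-0.0,ty:-0.0,tz:1.46,rx:0.0,ry:0.0,rz:-0.0,hand:1.0}]
```

Descend, regrip, lift 2 mm, shift −2.6 mm along the rail, lower.

Call:
apply_moves(targets=[{"tx": 0,"ty": 0,"tz": 3.8,"rx": 0,"ry": 0,"rz": 0.002,"hand": 1},{"tx": 0,"ty": 0,"tz": 3.8,"rx": 0,"ry": 0,"rz": 0,"hand": 1},{"tx": 0,"ty": 0,"tz": 2.4,"rx": 0,"ry": 0,"rz": 0,"hand": 1},{"tx": 0,"ty": 0,"tz": 1.4,"rx": 0,"ry": 0,"rz": 0,"hand": 1},{"tx": 0,"ty": 0,"tz": 0.5,"rx": 0,"ry": 0,"rz": 0,"hand": 1},{"tx": 0,"ty": 0,"tz": 0,"rx": 0,"ry": 0,"rz": 0,"hand": -1},{"tx": 0,"ty": 0,"tz": 0,"rx": 0,"ry": 0,"rz": 0,"hand": -1},{"tx": 0,"ty": 0,"tz": 0,"rx": 0,"ry": 0,"rz": 0,"hand": -1},{"tx": 0,"ty": 0,"tz": 0,"rx": 0,"ry": 0,"rz": 0,"hand": -1},{"tx": 0,"ty": 0,"tz": 0,"rx": 0,"ry": 0,"rz": 0,"hand": -1},{"tx": 0,"ty": 0,"tz": 0,"rx": 0,"ry": 0,"rz": 0,"hand": -1},{"tx": 0,"ty": 0,"tz": 0,"rx": 0,"ry": 0,"rz": 0,"hand": -1},{"tx": 0,"ty": 0,"tz": -0.2,"rx": 0,"ry": 0,"rz": 0,"hand": -1},{"tx": -0.26,"ty": 0,"tz": 0,"rx": 0,"ry": 0,"rz": 0,"hand": -1},{"tx": 0,"ty": 0,"tz": 0,"rx": 0,"ry": 0,"rz": 0,"hand": -1},{"tx": 0,"ty": 0,"tz": 0.2,"rx": 0,"ry": 0,"rz": 0,"hand": -1},{"tx": 0,"ty": 0,"tz": 0,"rx": 0,"ry": 0,"rz": 0,"hand": -1}])

```text
t: 13.45
ee_pos: [650.5, 189.3, 52.3]
orientation: [2.301, 2.139, -0.0]
ft_force: [-1.2, -0.7, 0.1]
finger_gap: 0.49
```

Call:
apply_moves(targets=[{"tx": 0,"ty": 0,"tz": 0,"rx": 0,"ry": 0,"rz": 0,"hand": 1},{"tx": 0,"ty": 0,"tz": 0,"rx": 0,"ry": 0,"rz": 0,"hand": 1},{"tx": 0,"ty": 0,"tz": 0,"rx": 0,"ry": 0,"rz": 0,"hand": 1},{"tx": 0,"ty": 0,"tz": 0,"rx": 0,"ry": 0,"rz": 0,"hand": 1},{"tx": 0,"ty": 0,"tz": -3,"rx": 0,"ry": 0,"rz": 0,"hand": 1},{"tx": 0,"ty": 0,"tz": -4.5,"rx": 0,"ry": 0,"rz": 0,"hand": 1},{"tx": 0,"ty": 0,"tz": -4.5,"rx": 0,"ry": 0,"rz": 0,"hand": 1},{"tx": -4.6,"ty": -0.45,"tz": 0,"rx": 0,"ry": 0,"rz": 0.004,"hand": 1},{"tx": -4.6,"ty": -0.45,"tz": 0,"rx": 0,"ry": 0,"rz": 0.004,"hand": 1},{"tx": -4.6,"ty": -0.4,"tz": 0,"rx": 0,"ry": 0,"rz": 0.004,"hand": 1},{"tx": -4.6,"ty": -0.4,"tz": 0,"rx": 0,"ry": 0,"rz": 0.004,"hand": 1},{"tx": -4.6,"ty": -0.4,"tz": 0,"rx": 0,"ry": 0,"rz": 0.004,"hand": 1},{"tx": -4.6,"ty": -0.4,"tz": 0,"rx": 0,"ry": 0,"rz": 0.004,"hand": 1},{"tx": -4.6,"ty": -0.35,"tz": 0,"rx": 0,"ry": 0,"rz": 0.004,"hand": 1},{"tx": -4.6,"ty": -0.35,"tz": 0,"rx": 0,"ry": 0,"rz": 0.004,"hand": 1},{"tx": -4.6,"ty": -0.3,"tz": 0,"rx": 0,"ry": 0,"rz": 0.004,"hand": 1},{"tx": -4.6,"ty": -0.3,"tz": 0,"rx": 0,"ry": 0,"rz": 0.004,"hand": 1},{"tx": -4.4,"ty": -0.3,"tz": 0,"rx": 0,"ry": 0,"rz": 0.004,"hand": 1},{"tx": -4.3,"ty": -0.3,"tz": 0,"rx": 0,"ry": 0,"rz": 0.004,"hand": 1},{"tx": -4.3,"ty": -0.3,"tz": 0,"rx": 0,"ry": 0,"rz": 0.004,"hand": 1}])

```text
t: 15.45
ee_pos: [546.2, -395.1, 172.2]
orientation: [2.356, 2.078, 0.0]
ft_force: [1.3, 0.1, 0.3]
finger_gap: 0.998
```

```bash
cat >> ov.py <<'E'
def profile(d,z,ac,a0,a1,th=None):
    g=cv2.cvtColor(d["img"],cv2.COLOR_RGB2GRAY).astype(np.float32)
    al=np.arange(a0,a1,.5)
    P=np.array([proj(d,onrail(RT,a,ac)[:2]+[z]) for a in al],np.float32)
    return al,cv2.remap(g,P[None,:,0],P[None,:,1],cv2.INTER_LINEAR)[0]
def edges(al,v,th):
    return [round(float(al[i]+.5*(th-v[i])/(v[i+1]-v[i])),1) for i in range(len(v)-1) if (v[i]-th)*(v[i+1]-th)<0]
E
python3 - <<'E'
from ov import *
from plan import plan
st()
d=robot.get_image("top")
for z,ac in((46,-36),(46,-40),(76,15),(76,20),(76,-15)):
    al,v=profile(d,z,ac,100,215); print(z,ac,edges(al,v,118))
cv2.imwrite("pics/d_top.png",crop(d,(150,95,450,220),2.6))
ds={"side":robot.get_image("side"),"top":d}
for c in ds:
    m=getmask("rcd_mid",c,ds[c],(650,192,40))
    if m is not None: print(c,np.round(fit(ds,{c:m},"rcd_mid",[650,190,-.07],6)[0],3))
    m=getmask("breaker_mid",c,ds[c],(547,-393,35))
    if m is not None: print(c,np.round(fit(ds,{c:m},"breaker_mid",[547,-394,-.12],0)[0],3))
d=ds["side"]; cr=(220,90,300,160); im=crop(d,cr,7)
wire(im,d,M["breaker_mid"],(547,-395,-.12),0,(0,0,255),7,cr); cv2.imwrite("pics/d_side.png",im)
E
```

```text
t 15.45 pos [ 546.2 -395.1  172.2] ori [2.356 2.078 0.   ] F [1.3 0.1 0.3] gap 0.9980026817435165
[[ 0.125  0.992  0.   ]
 [ 0.992 -0.125 -0.   ]
 [-0.     0.    -1.   ]]
j [-0.643  0.501  1.38   0.     1.26  -0.518]
46 -36 [120.0, 129.0, 135.5, 140.7, 153.5, 158.9, 171.1, 176.8, 189.8, 194.7, 203.0]
46 -40 [119.7, 129.0, 202.6]
76 15 [103.4, 119.6, 128.9, 203.6]
76 20 [100.6, 119.8, 125.1, 204.0]
76 -15 [100.8, 119.5, 129.1, 202.3, 205.1]
side [ 6.50969e+02  1.90548e+02 -7.90000e-02]
side [ 5.46668e+02 -4.00382e+02 -5.90000e-02]
top [ 6.53524e+02  1.91035e+02 -4.40000e-02]
top [ 5.49205e+02 -3.93862e+02 -1.18000e-01]
```

View pics/d_top.png

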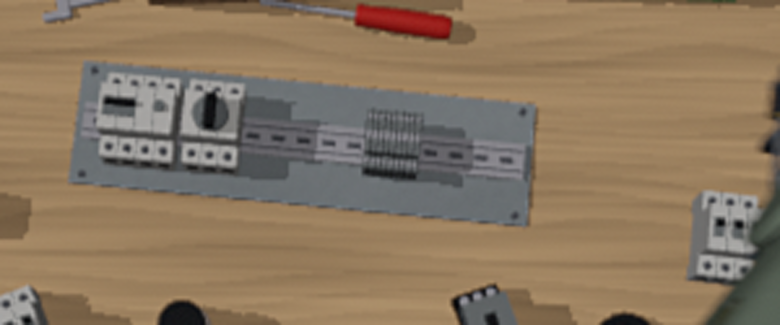

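View pics/d_side.png

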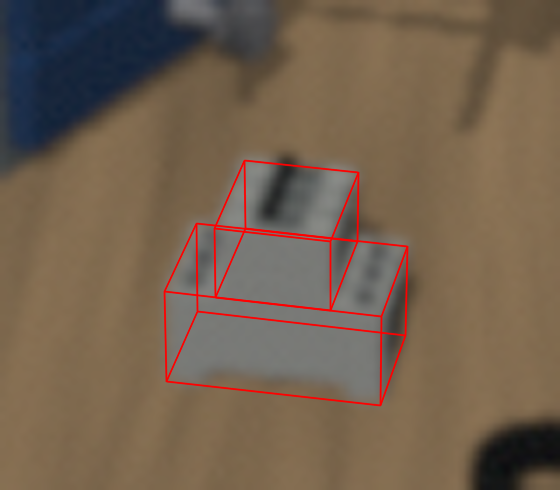

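Call:
apply_moves(targets=[{"tx": -0.05,"ty": 0.05,"tz": 4,"rx": 0,"ry": 0,"rz": 0,"hand": 1},{"tx": 0,"ty": 0,"tz": 4,"rx": 0,"ry": 0,"rz": 0,"hand": 1},{"tx": 0,"ty": 0,"tz": 2,"rx": 0,"ry": 0,"rz": 0,"hand": 1},{"tx": 0,"ty": 0,"tz": 1.5,"rx": 0,"ry": 0,"rz": 0,"hand": 1},{"tx": 0,"ty": 0,"tz": 0,"rx": 0,"ry": 0,"rz": 0,"hand": 1},{"tx": 0,"ty": 0,"tz": 0,"rx": 0,"ry": 0,"rz": 0,"hand": 1}])

```text
t: 16.35
ee_pos: [548.1, -393.6, 58.1]
orientation: [2.354, 2.078, 0.001]
ft_force: [-0.7, 0.5, -0.3]
finger_gap: 0.998
```

```bash
python3 - <<'E'
from ov import *
st(); snap("side","e1.png",5,(210,60,330,180))
E
```

```text
t 16.35 pos [ 548.1 -393.6   58.1] ori [2.354e+00 2.078e+00 1.000e-03] F [-0.7  0.5 -0.3] gap 0.9980923052159582
[[ 0.124  0.992  0.001]
 [ 0.992 -0.124 -0.001]
 [-0.001  0.002 -1.   ]]
j [-0.64   0.592  1.523  0.     1.025 -0.516]
```

View pics/e1.png

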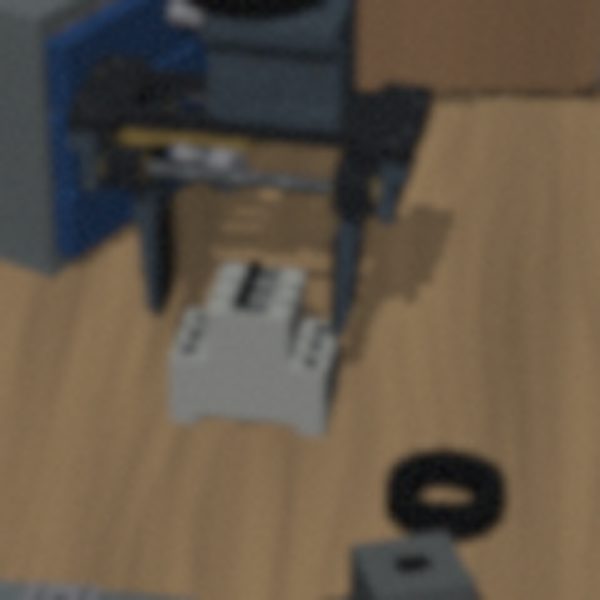

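Call:
apply_moves(targets=[{"tx": -0.25,"ty": -0.07,"tz": 0.7,"rx": 0,"ry": 0,"rz": 0,"hand": 1},{"tx": 0,"ty": 0,"tz": 0.6,"rx": 0,"ry": 0,"rz": 0,"hand": 1},{"tx": 0,"ty": 0,"tz": 0,"rx": 0,"ry": 0,"rz": 0,"hand": -1},{"tx": 0,"ty": 0,"tz": 0,"rx": 0,"ry": 0,"rz": 0,"hand": -1},{"tx": 0,"ty": 0,"tz": 0,"rx": 0,"ry": 0,"rz": 0,"hand": -1},{"tx": 0,"ty": 0,"tz": 0,"rx": 0,"ry": 0,"rz": 0,"hand": -1},{"tx": 0,"ty": 0,"tz": 0,"rx": 0,"ry": 0,"rz": 0,"hand": -1},{"tx": 0,"ty": 0,"tz": 0,"rx": 0,"ry": 0,"rz": 0,"hand": -1},{"tx": 0,"ty": 0,"tz": 0,"rx": 0,"ry": 0,"rz": 0,"hand": -1}])

```text
t: 17.3
ee_pos: [546.1, -396.3, 44.1]
orientation: [-2.356, -2.078, 0.0]
ft_force: [-0.1, 0.5, 0.5]
finger_gap: 0.496
```

```bash
python3 - <<'E'
from ov import *
from plan import plan
s=st(); p=s["ee_pos"]
d=robot.get_image("side"); cr=(220,90,300,160); im=crop(d,cr,7)
wire(im,d,M["breaker_mid"],(p[0],p[1],-.124),0,(0,0,255),7,cr); cv2.imwrite("pics/e2.png",im)
# target: top along -151 -> TCP along = -151-1.1
t=onrail(RT,-152.1,-1.9); print(t)
plan([(p[0],p[1],130,np.pi/2-.124,-1),(t[0],t[1],130,np.pi/2-.07,-1),(t[0],t[1],75,np.pi/2-.07,-1,30)])
E
```

```text
t 17.3 pos [ 546.1 -396.3   44.1] ori [-2.356 -2.078  0.   ] F [-0.1  0.5  0.5] gap 0.4958642685445467
[[ 0.125  0.992 -0.   ]
 [ 0.992 -0.125 -0.   ]
 [-0.    -0.    -1.   ]]
j [-0.645  0.607  1.535 -0.     1.    -0.52 ]
[np.float64(629.0179468767693), np.float64(-124.90707358317255), -0.069]
11
[{tx:0.0,ty:-0.0,tz:-4.29,rx:0.0,ry:0.0,rz:-0.001,hand:-1.0},{tx:0.0,ty:-0.0,tz:-4.29,rx:0.0,ry:0.0,rz:-0.0,hand:-1.0},{tx:3.99,ty:0.69,tz:-0.0,rx:0.0,ry:0.0,rz:-0.008,hand:-1.0},{tx:3.99,ty:0.73,tz:-0.0,rx:0.0,ry:0.0,rz:-0.008,hand:-1.0},{tx:3.98,ty:0.76,tz:-0.0,rx:0.0,ry:0.0,rz:-0.008,hand:-1.0},{tx:3.98,ty:0.79,tz:-0.0,rx:0.0,ry:0.0,rz:-0.008,hand:-1.0},{tx:3.97,ty:0.82,tz:-0.0,rx:0.0,ry:0.0,rz:-0.007,hand:-1.0},{tx:3.96,ty:0.85,tz:-0.0,rx:0.0,ry:0.0,rz:-0.008,hand:-1.0},{tx:3.96,ty:0.88,tz:-0.0,rx:0.0,ry:0.0,rz:-0.007,hand:-1.0},{tx:-0.0,ty:0.0,tz:2.75,rx:0.0,ry:0.0,rz:-0.0,hand:-1.0},{tx:-0.0,ty:0.0,tz:2.75,rx:0.0,ry:0.0,rz:-0.0,hand:-1.0}]
```

View pics/e2.png

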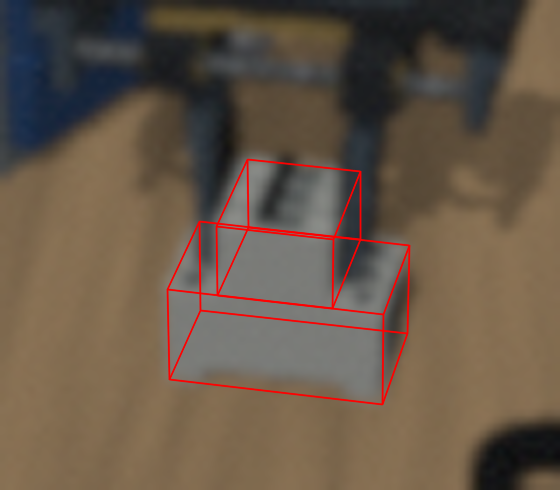

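Call:
apply_moves(targets=[{"tx": 0,"ty": 0,"tz": -2.0,"rx": 0,"ry": 0,"rz": 0,"hand": -1},{"tx": 0,"ty": 0,"tz": -3.3,"rx": 0,"ry": 0,"rz": 0,"hand": -1},{"tx": 0,"ty": 0,"tz": -3.3,"rx": 0,"ry": 0,"rz": 0,"hand": -1},{"tx": 3.99,"ty": 0.69,"tz": 0,"rx": 0,"ry": 0,"rz": -0.008,"hand": -1},{"tx": 3.99,"ty": 0.73,"tz": 0,"rx": 0,"ry": 0,"rz": -0.008,"hand": -1},{"tx": 3.98,"ty": 0.76,"tz": 0,"rx": 0,"ry": 0,"rz": -0.008,"hand": -1},{"tx": 3.98,"ty": 0.79,"tz": 0,"rx": 0,"ry": 0,"rz": -0.008,"hand": -1},{"tx": 3.97,"ty": 0.82,"tz": 0,"rx": 0,"ry": 0,"rz": -0.007,"hand": -1},{"tx": 3.96,"ty": 0.85,"tz": 0,"rx": 0,"ry": 0,"rz": -0.008,"hand": -1},{"tx": 3.96,"ty": 0.88,"tz": 0,"rx": 0,"ry": 0,"rz": -0.007,"hand": -1},{"tx": 0,"ty": 0,"tz": 2.8,"rx": 0,"ry": 0,"rz": 0,"hand": -1},{"tx": 0,"ty": 0,"tz": 2.8,"rx": 0,"ry": 0,"rz": 0,"hand": -1},{"tx": 0,"ty": 0,"tz": 0,"rx": 0,"ry": 0,"rz": 0,"hand": -1},{"tx": 0,"ty": 0,"tz": 0,"rx": 0,"ry": 0,"rz": 0,"hand": -1}])

```text
t: 18.75
ee_pos: [628.9, -124.9, 73.6]
orientation: [-2.298, -2.14, 0.001]
ft_force: [1.4, 1.0, -1.7]
finger_gap: 0.494
```

```bash
python3 - <<'E'
from ov import *
s=st(); p=s["ee_pos"]
ds={c:robot.get_image(c) for c in("side","top")}
for cam,cr,sc in(("side",(165,140,265,240),6),("top",(250,100,370,200),6)):
    d=ds[cam]; im=crop(d,cr,sc); wire(im,d,M["breaker_mid"],(p[0],p[1],-.07),p[2]-44.5,(0,0,255),sc,cr); cv2.imwrite("pics/f_%s.png"%cam,im)
E
```

```text
t 18.75 pos [ 628.9 -124.9   73.6] ori [-2.298e+00 -2.140e+00  1.000e-03] F [ 1.4  1.  -1.7] gap 0.4935601170337115
[[ 0.071  0.997 -0.001]
 [ 0.997 -0.071  0.   ]
 [ 0.    -0.001 -1.   ]]
j [-0.214  0.532  1.593 -0.     1.018 -0.143]
```

View pics/f_side.png

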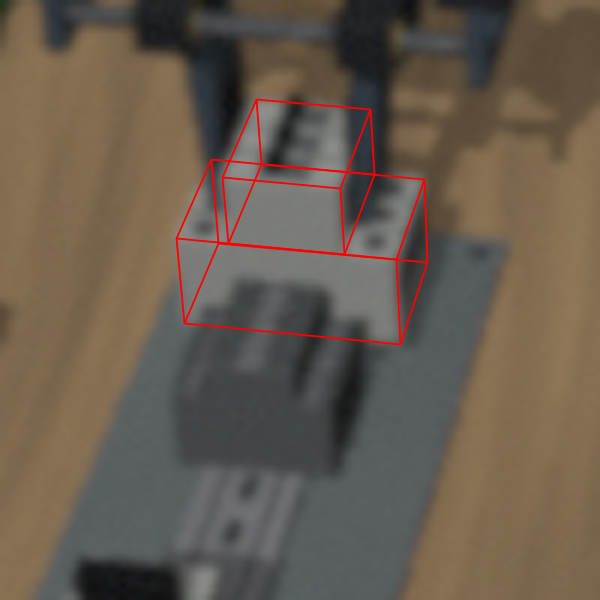

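View pics/f_top.png

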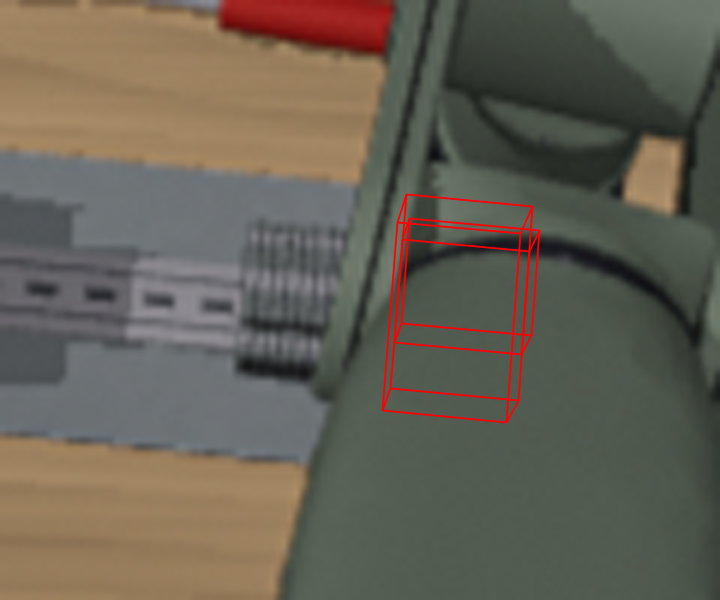

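Call:
apply_moves(targets=[{"tx": 0,"ty": 0,"tz": 0.9,"rx": 0,"ry": 0,"rz": 0,"hand": -1},{"tx": 0,"ty": 0,"tz": 0.7,"rx": 0,"ry": 0,"rz": 0,"hand": -1},{"tx": 0,"ty": 0,"tz": 0.4,"rx": 0,"ry": 0,"rz": 0,"hand": -1},{"tx": 0,"ty": 0,"tz": 0.2,"rx": 0,"ry": 0,"rz": 0,"hand": -1},{"tx": 0,"ty": 0,"tz": 0.1,"rx": 0,"ry": 0,"rz": 0,"hand": -1},{"tx": 0,"ty": 0,"tz": 0,"rx": 0,"ry": 0,"rz": 0,"hand": -1},{"tx": 0,"ty": 0,"tz": 0,"rx": 0,"ry": 0,"rz": 0,"hand": -1}])

```text
t: 19.55
ee_pos: [629.4, -125.0, 51.2]
orientation: [2.299, 2.141, 0.0]
ft_force: [0.5, -0.0, -2.9]
finger_gap: 0.49
```

Call:
apply_moves(targets=[{"tx": 0,"ty": 0,"tz": 0.06,"rx": 0,"ry": 0,"rz": 0,"hand": -1},{"tx": 0,"ty": 0,"tz": 0,"rx": 0,"ry": 0,"rz": 0,"hand": -1},{"tx": 0,"ty": 0,"tz": 0,"rx": 0,"ry": 0,"rz": 0,"hand": 1},{"tx": 0,"ty": 0,"tz": 0,"rx": 0,"ry": 0,"rz": 0,"hand": 1},{"tx": 0,"ty": 0,"tz": 0,"rx": 0,"ry": 0,"rz": 0,"hand": 1},{"tx": 0,"ty": 0,"tz": 0,"rx": 0,"ry": 0,"rz": 0,"hand": 1},{"tx": 0,"ty": 0,"tz": -3,"rx": 0,"ry": 0,"rz": 0,"hand": 1},{"tx": 0,"ty": 0,"tz": -4.5,"rx": 0,"ry": 0,"rz": 0,"hand": 1},{"tx": 0,"ty": 0,"tz": -3.5,"rx": 0,"ry": 0,"rz": 0,"hand": 1}])

```text
t: 20.45
ee_pos: [629.7, -125.0, 162.6]
orientation: [2.298, 2.14, 0.001]
ft_force: [0.5, 0.5, 0.3]
finger_gap: 1.001
```

```bash
python3 - <<'E'
from ov import *
from plan import plan
s=st(); p=s["ee_pos"]
plan([(452,-159,150,np.pi/2+.34,1)])
E
```

```text
t 20.45 pos [ 629.7 -125.   162.6] ori [2.298e+00 2.140e+00 1.000e-03] F [0.5 0.5 0.3] gap 1.0011312470129539
[[ 0.071  0.997  0.001]
 [ 0.997 -0.071 -0.   ]
 [-0.     0.002 -1.   ]]
j [-0.214  0.457  1.481 -0.     1.202 -0.143]
5
[{tx:-0.93,ty:-3.5,tz:0.25,rx:0.0,ry:0.0,rz:-0.082,hand:1.0},{tx:-0.64,ty:-3.56,tz:0.25,rx:0.0,ry:0.0,rz:-0.082,hand:1.0},{tx:-0.35,ty:-3.6,tz:0.25,rx:0.0,ry:0.0,rz:-0.082,hand:1.0},{tx:-0.05,ty:-3.62,tz:0.26,rx:0.0,ry:0.0,rz:-0.083,hand:1.0},{tx:0.25,ty:-3.6,tz:0.25,rx:0.0,ry:0.0,rz:-0.082,hand:1.0}]
```

Call:
apply_moves(targets=[{"tx": -0.93,"ty": -3.5,"tz": 0.2,"rx": 0,"ry": 0,"rz": -0.082,"hand": 1},{"tx": -0.64,"ty": -3.56,"tz": 0.2,"rx": 0,"ry": 0,"rz": -0.082,"hand": 1},{"tx": -0.35,"ty": -3.6,"tz": 0.2,"rx": 0,"ry": 0,"rz": -0.082,"hand": 1},{"tx": -0.05,"ty": -3.62,"tz": 0.2,"rx": 0,"ry": 0,"rz": -0.083,"hand": 1},{"tx": 0.25,"ty": -3.6,"tz": 0.2,"rx": 0,"ry": 0,"rz": -0.082,"hand": 1},{"tx": 0,"ty": 0,"tz": 0,"rx": 0,"ry": 0,"rz": 0,"hand": 1},{"tx": 0,"ty": 0,"tz": 0,"rx": 0,"ry": 0,"rz": 0,"hand": 1}])

```text
t: 21.15
ee_pos: [451.8, -159.2, 151.0]
orientation: [1.815, 2.562, 0.001]
ft_force: [-0.0, -1.0, 0.7]
finger_gap: 1.001
```

```bash
python3 - <<'E'
from ov import *
from plan import plan
s=st(); p=s["ee_pos"]
ds={c:robot.get_image(c) for c in("side","top")}
d=ds["top"]
cv2.imwrite("pics/g_top.png",crop(d,(160,95,400,250),3.3))
for z,ac in((46,-34),(46,-40),(76,15),(76,20),(76,-15)):
    al,v=profile(d,z,ac,-190,-108); print(z,ac,edges(al,v,118), v.astype(int)[::6])
d=ds["side"]; cr=(250,140,330,220); im=crop(d,cr,7)
wire(im,d,M["contactor_mid"],(451.5,-159,.33),0,(0,0,255),7,cr); cv2.imwrite("pics/g_side.png",im)
plan([(451.5,-159,80,np.pi/2+.33,1),(451.5,-159,37,np.pi/2+.33,1,22)])
E
```

```text
t 21.15 pos [ 451.8 -159.2  151. ] ori [1.815e+00 2.562e+00 1.000e-03] F [-0.  -1.   0.7] gap 1.0006796613082645
[[-0.332  0.943  0.002]
 [ 0.943  0.332 -0.   ]
 [-0.001  0.002 -1.   ]]
j [-0.363  0.222  1.874  0.     1.044 -0.701]
46 -34 [-179.0, -172.9, -165.8, -154.8, -147.9, -137.3, -130.0, -123.7] [ 63  72  79  89 137 152  96  69 114 152 151 147 100  72 116 160 155 144
  89  69 119 164 125  74  79  71  34  30]
46 -40 [-177.1, -123.4] [ 37  37  39  54  99 139 150 154 161 163 156 156 156 153 153 150 143 155
 163 164 168 162 129  95  90  88  80  78]
76 15 [-178.9, -123.3] [ 83  83  83  92 136 165 165 165 165 163 155 161 165 165 165 162 150 161
 166 165 165 163 130  83 104 104  99 107]
76 20 [-178.7, -120.9] [ 92  84  83  89 131 165 163 159 159 160 155 159 164 162 161 159 154 159
 160 160 160 161 153 119 114 109  99 102]
76 -15 [-179.0, -123.1] [ 95 100  99  99 135 167 165 165 165 160 153 160 164 165 164 162 155 161
 164 164 165 164 133  68  77  89  86  85]
4
[{tx:0.03,ty:-0.07,tz:3.55,rx:0.0,ry:0.0,rz:0.005,hand:1.0},{tx:0.03,ty:-0.07,tz:3.54,rx:0.0,ry:0.0,rz:0.005,hand:1.0},{tx:-0.0,ty:0.0,tz:2.15,rx:0.0,ry:0.0,rz:-0.0,hand:1.0},{tx:-0.0,ty:0.0,tz:2.15,rx:0.0,ry:0.0,rz:-0.0,hand:1.0}]
```

View pics/g_top.png

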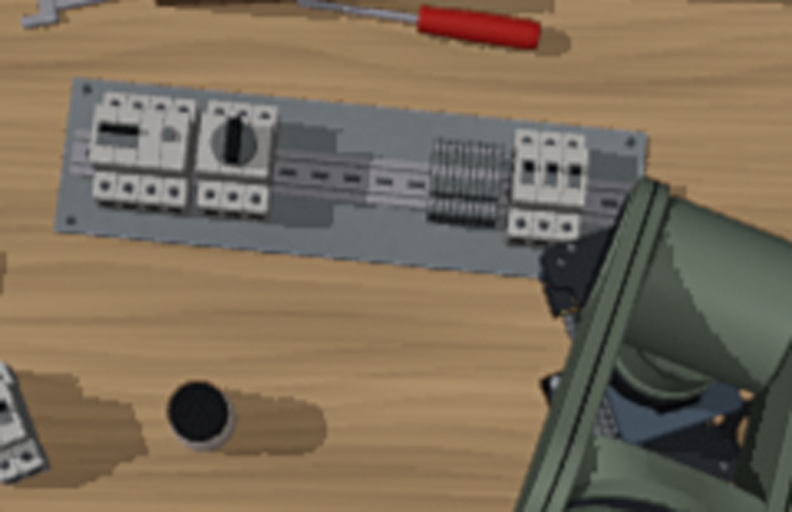

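View pics/g_side.png

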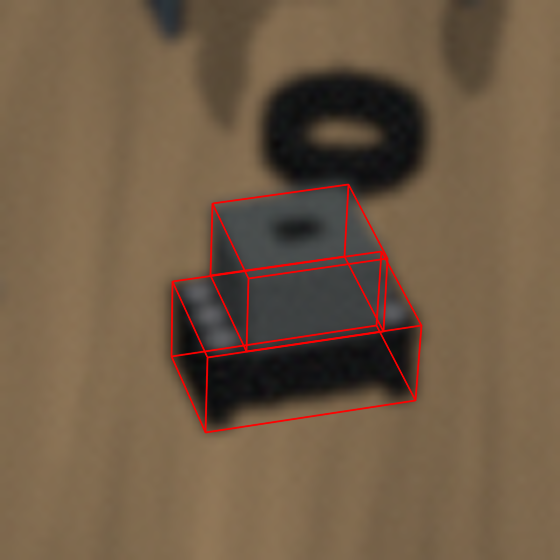

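Call:
apply_moves(targets=[{"tx": 0.03,"ty": -0.07,"tz": 3.5,"rx": 0,"ry": 0,"rz": 0.005,"hand": 1},{"tx": 0.03,"ty": -0.07,"tz": 3.5,"rx": 0,"ry": 0,"rz": 0.005,"hand": 1},{"tx": 0,"ty": 0,"tz": 2.3,"rx": 0,"ry": 0,"rz": 0,"hand": 1},{"tx": 0,"ty": 0,"tz": 1.5,"rx": 0,"ry": 0,"rz": 0,"hand": 1},{"tx": 0,"ty": 0,"tz": 0.5,"rx": 0,"ry": 0,"rz": 0,"hand": 1},{"tx": 0,"ty": 0,"tz": 0,"rx": 0,"ry": 0,"rz": 0,"hand": 1},{"tx": 0,"ty": 0,"tz": 0,"rx": 0,"ry": 0,"rz": 0,"hand": -1},{"tx": 0,"ty": 0,"tz": 0,"rx": 0,"ry": 0,"rz": 0,"hand": -1},{"tx": 0,"ty": 0,"tz": 0,"rx": 0,"ry": 0,"rz": 0,"hand": -1},{"tx": 0,"ty": 0,"tz": 0,"rx": 0,"ry": 0,"rz": 0,"hand": -1},{"tx": 0,"ty": 0,"tz": 0,"rx": 0,"ry": 0,"rz": 0,"hand": -1},{"tx": 0,"ty": 0,"tz": 0,"rx": 0,"ry": 0,"rz": 0,"hand": -1},{"tx": 0,"ty": 0,"tz": 0,"rx": 0,"ry": 0,"rz": 0,"hand": -1}])

```text
t: 22.55
ee_pos: [450.7, -159.0, 37.8]
orientation: [1.826, 2.555, 0.001]
ft_force: [1.0, 0.3, 1.6]
finger_gap: 0.523
```

```bash
python3 - <<'E'
from ov import *
from plan import plan
s=st(); p=s["ee_pos"]
d=robot.get_image("side"); cr=(250,140,330,220); im=crop(d,cr,7)
wire(im,d,M["contactor_mid"],(p[0],p[1],.33),0,(0,0,255),7,cr); cv2.imwrite("pics/h_side.png",im)
t=onrail(RT,2.75-1.1,-1.9); print(t)
plan([(p[0],p[1],150,np.pi/2+.33,-1),(t[0],t[1],150,np.pi/2-.07,-1)])
E
```

```text
t 22.55 pos [ 450.7 -159.    37.8] ori [1.826e+00 2.555e+00 1.000e-03] F [1.  0.3 1.6] gap 0.5233493537239985
[[-0.324  0.946  0.001]
 [ 0.946  0.324 -0.   ]
 [-0.001  0.001 -1.   ]]
j [-0.363  0.361  2.023  0.     0.755 -0.693]
[np.float64(639.6182808373323), np.float64(28.477069730028298), -0.069]
9
[{tx:-0.0,ty:-0.0,tz:-3.74,rx:0.0,ry:0.0,rz:-0.0,hand:-1.0},{tx:-0.0,ty:-0.0,tz:-3.74,rx:0.0,ry:0.0,rz:-0.0,hand:-1.0},{tx:-0.0,ty:-0.0,tz:-3.74,rx:0.0,ry:0.0,rz:-0.0,hand:-1.0},{tx:1.94,ty:3.99,tz:-0.0,rx:0.0,ry:0.0,rz:0.067,hand:-1.0},{tx:2.2,ty:3.85,tz:-0.0,rx:0.0,ry:0.0,rz:0.067,hand:-1.0},{tx:2.45,ty:3.7,tz:-0.0,rx:0.0,ry:0.0,rz:0.066,hand:-1.0},{tx:2.69,ty:3.53,tz:-0.0,rx:0.0,ry:0.0,rz:0.067,hand:-1.0},{tx:2.92,ty:3.34,tz:-0.0,rx:0.0,ry:0.0,rz:0.066,hand:-1.0},{tx:3.13,ty:3.13,tz:-0.0,rx:0.0,ry:0.0,rz:0.067,hand:-1.0}]
```

View pics/h_side.png

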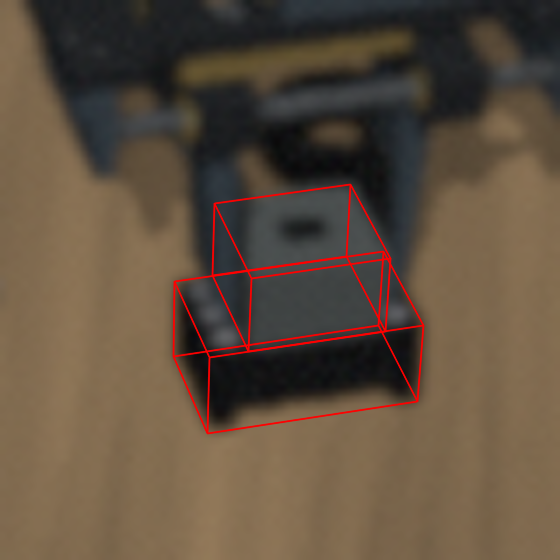

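Call:
apply_moves(targets=[{"tx": 0,"ty": 0,"tz": -2,"rx": 0,"ry": 0,"rz": 0,"hand": -1},{"tx": 0,"ty": 0,"tz": -3.6,"rx": 0,"ry": 0,"rz": 0,"hand": -1},{"tx": 0,"ty": 0,"tz": -3.6,"rx": 0,"ry": 0,"rz": 0,"hand": -1},{"tx": 0,"ty": 0,"tz": -2,"rx": 0,"ry": 0,"rz": 0,"hand": -1},{"tx": 1.94,"ty": 3.99,"tz": 0,"rx": 0,"ry": 0,"rz": 0.067,"hand": -1},{"tx": 2.2,"ty": 3.85,"tz": 0,"rx": 0,"ry": 0,"rz": 0.067,"hand": -1},{"tx": 2.45,"ty": 3.7,"tz": 0,"rx": 0,"ry": 0,"rz": 0.066,"hand": -1},{"tx": 2.69,"ty": 3.53,"tz": 0,"rx": 0,"ry": 0,"rz": 0.067,"hand": -1},{"tx": 2.92,"ty": 3.34,"tz": 0,"rx": 0,"ry": 0,"rz": 0.066,"hand": -1},{"tx": 3.13,"ty": 3.13,"tz": 0,"rx": 0,"ry": 0,"rz": 0.067,"hand": -1},{"tx": 0,"ty": 0,"tz": 3,"rx": 0,"ry": 0,"rz": 0,"hand": -1},{"tx": 0,"ty": 0,"tz": 3,"rx": 0,"ry": 0,"rz": 0,"hand": -1},{"tx": 0,"ty": 0,"tz": 0,"rx": 0,"ry": 0,"rz": 0,"hand": -1},{"tx": 0,"ty": 0,"tz": 0,"rx": 0,"ry": 0,"rz": 0,"hand": -1}])

```text
t: 24.0
ee_pos: [638.1, 28.5, 88.6]
orientation: [-2.297, -2.141, 0.004]
ft_force: [0.7, -0.9, -2.8]
finger_gap: 0.527
```

```bash
python3 - <<'E'
from ov import *
s=st(); p=s["ee_pos"]
d=robot.get_image("side"); cr=(150,140,270,270); im=crop(d,cr,5)
wire(im,d,M["contactor_mid"],(p[0],p[1],-.07),p[2]-37.8,(0,0,255),5,cr); cv2.imwrite("pics/i_side.png",im)
E
```

```text
t 24.0 pos [638.1  28.5  88.6] ori [-2.297 -2.141  0.004] F [ 0.7 -0.9 -2.8] gap 0.5270887493808154
[[ 0.07   0.998 -0.003]
 [ 0.998 -0.07  -0.   ]
 [-0.    -0.003 -1.   ]]
j [ 0.027  0.515  1.581 -0.     1.048  0.097]
```

View pics/i_side.png

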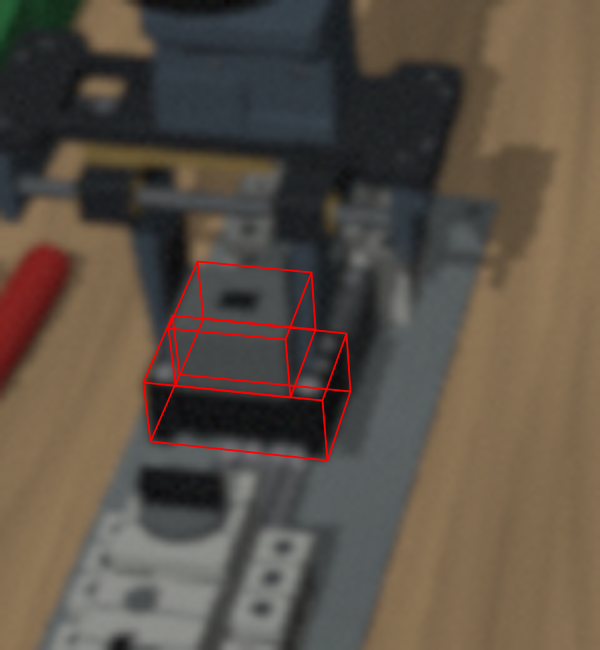

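Call:
apply_moves(targets=[{"tx": 0,"ty": 0,"tz": 1.8,"rx": 0,"ry": 0,"rz": 0,"hand": -1},{"tx": 0,"ty": 0,"tz": 1.4,"rx": 0,"ry": 0,"rz": 0,"hand": -1},{"tx": 0,"ty": 0,"tz": 0.8,"rx": 0,"ry": 0,"rz": 0,"hand": -1},{"tx": 0,"ty": 0,"tz": 0.4,"rx": 0,"ry": 0,"rz": 0,"hand": -1},{"tx": 0,"ty": 0,"tz": 0,"rx": 0,"ry": 0,"rz": 0,"hand": -1},{"tx": 0,"ty": 0,"tz": 0,"rx": 0,"ry": 0,"rz": 0,"hand": -1}])

```text
t: 24.65
ee_pos: [639.4, 28.7, 46.0]
orientation: [2.297, 2.142, 0.001]
ft_force: [0.7, -0.4, -3.5]
finger_gap: 0.521
```

Call:
apply_moves(targets=[{"tx": 0,"ty": 0,"tz": 0.1,"rx": 0,"ry": 0,"rz": 0,"hand": -1},{"tx": 0,"ty": 0,"tz": 0.06,"rx": 0,"ry": 0,"rz": 0,"hand": -1},{"tx": 0,"ty": 0,"tz": 0.04,"rx": 0,"ry": 0,"rz": 0,"hand": -1},{"tx": 0,"ty": 0,"tz": 0,"rx": 0,"ry": 0,"rz": 0,"hand": -1},{"tx": 0,"ty": 0,"tz": 0,"rx": 0,"ry": 0,"rz": 0,"hand": -1}])

```text
t: 25.15
ee_pos: [639.1, 28.7, 43.8]
orientation: [2.297, 2.142, 0.001]
ft_force: [-0.6, -0.8, -1.3]
finger_gap: 0.526
```

Call:
apply_moves(targets=[{"tx": 0,"ty": 0,"tz": 0,"rx": 0,"ry": 0,"rz": 0,"hand": 1},{"tx": 0,"ty": 0,"tz": 0,"rx": 0,"ry": 0,"rz": 0,"hand": 1},{"tx": 0,"ty": 0,"tz": 0,"rx": 0,"ry": 0,"rz": 0,"hand": 1},{"tx": 0,"ty": 0,"tz": 0,"rx": 0,"ry": 0,"rz": 0,"hand": 1},{"tx": 0,"ty": 0,"tz": -3,"rx": 0,"ry": 0,"rz": 0,"hand": 1},{"tx": 0,"ty": 0,"tz": -4.5,"rx": 0,"ry": 0,"rz": 0,"hand": 1},{"tx": 0,"ty": 0,"tz": -4.5,"rx": 0,"ry": 0,"rz": 0,"hand": 1},{"tx": 0,"ty": 0,"tz": 0,"rx": 0,"ry": 0,"rz": 0,"hand": 1}])

```text
t: 25.95
ee_pos: [643.1, 28.8, 171.0]
orientation: [2.291, 2.136, 0.017]
ft_force: [0.7, 0.3, 0.7]
finger_gap: 1.002
```

```bash
python3 - <<'E'
from ov import *
from plan import plan
s=st(); p=s["ee_pos"]
d=robot.get_image("side"); cr=(170,330,260,410); im=crop(d,cr,7)
cv2.imwrite("pics/j_raw.png",im)
wire(im,d,M["aux_mid"],(558.9,372.6,-.12),0,(0,0,255),7,cr); cv2.imwrite("pics/j_side.png",im)
plan([(558.5,372.5,150,np.pi/2-.12,1)],step=48)
E
```

```text
t 25.95 pos [643.1  28.8 171. ] ori [2.291 2.136 0.017] F [0.7 0.3 0.7] gap 1.0017708955075708
[[ 0.07   0.997  0.015]
 [ 0.998 -0.07   0.   ]
 [ 0.001  0.014 -1.   ]]
j [ 0.027  0.447  1.475 -0.     1.205  0.097]
8
[{tx:4.21,ty:-1.33,tz:0.22,rx:0.0,ry:0.0,rz:0.006,hand:1.0},{tx:4.21,ty:-1.36,tz:0.22,rx:0.0,ry:0.0,rz:0.006,hand:1.0},{tx:4.2,ty:-1.38,tz:0.22,rx:0.0,ry:0.0,rz:0.006,hand:1.0},{tx:4.19,ty:-1.41,tz:0.22,rx:0.0,ry:0.0,rz:0.006,hand:1.0},{tx:4.18,ty:-1.43,tz:0.22,rx:0.0,ry:0.0,rz:0.006,hand:1.0},{tx:4.17,ty:-1.46,tz:0.22,rx:0.0,ry:0.0,rz:0.007,hand:1.0},{tx:4.16,ty:-1.48,tz:0.21,rx:0.0,ry:0.0,rz:0.006,hand:1.0},{tx:4.16,ty:-1.51,tz:0.22,rx:0.0,ry:0.0,rz:0.007,hand:1.0}]
```

View pics/j_side.png

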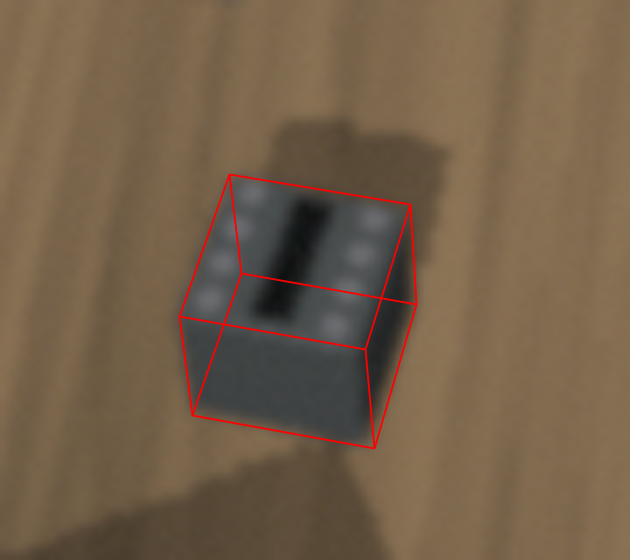

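Call:
apply_moves(targets=[{"tx": 4.21,"ty": -1.2,"tz": 0.2,"rx": 0,"ry": 0,"rz": 0.006,"hand": 1},{"tx": 4.21,"ty": -1.3,"tz": 0.2,"rx": 0,"ry": 0,"rz": 0.006,"hand": 1},{"tx": 4.2,"ty": -1.3,"tz": 0.2,"rx": 0,"ry": 0,"rz": 0.006,"hand": 1},{"tx": 4.19,"ty": -1.3,"tz": 0.2,"rx": 0,"ry": 0,"rz": 0.006,"hand": 1},{"tx": 4.18,"ty": -1.4,"tz": 0.2,"rx": 0,"ry": 0,"rz": 0.006,"hand": 1},{"tx": 4.17,"ty": -1.4,"tz": 0.2,"rx": 0,"ry": 0,"rz": 0.007,"hand": 1},{"tx": 4.16,"ty": -1.4,"tz": 0.2,"rx": 0,"ry": 0,"rz": 0.006,"hand": 1},{"tx": 4.16,"ty": -1.5,"tz": 0.2,"rx": 0,"ry": 0,"rz": 0.007,"hand": 1},{"tx": 0,"ty": 0,"tz": 0,"rx": 0,"ry": 0,"rz": 0,"hand": 1},{"tx": 0,"ty": 0,"tz": 0,"rx": 0,"ry": 0,"rz": 0,"hand": 1},{"tx": 0,"ty": 0,"tz": 0,"rx": 0,"ry": 0,"rz": 0,"hand": 1}])

```text
t: 27.1
ee_pos: [561.7, 370.7, 146.4]
orientation: [2.351, 2.083, -0.003]
ft_force: [-0.2, 0.5, -0.1]
finger_gap: 1.001
```

```bash
python3 - <<'E'
from ov import *
from plan import plan
s=st(); p=s["ee_pos"]
d=robot.get_image("top")
cv2.imwrite("pics/k_top.png",crop(d,(160,95,400,250),3.3))
for z,ac in((68,-10),(68,-17),(68,12),(68,18)):
    al,v=profile(d,z,ac,-50,60); print(z,ac,v.astype(int)[::4])
d2=robot.get_image("side")
cv2.imwrite("pics/k_side.png",crop(d2,(130,170,270,330),3.7))
plan([(558.7,372,60,np.pi/2-.12,1),(558.7,372,12,np.pi/2-.12,1,22)])
E
```

```text
t 27.1 pos [561.7 370.7 146.4] ori [ 2.351  2.083 -0.003] F [-0.2  0.5 -0.1] gap 1.00074613122669
[[ 0.12   0.993 -0.001]
 [ 0.993 -0.12  -0.002]
 [-0.002 -0.001 -1.   ]]
j [ 5.670e-01  5.180e-01  1.418e+00 -1.000e-03  1.208e+00  6.870e-01]
68 -10 [ 96  96  96  97 101 102 102 102 100 100  99  97  95  96  93  86  87  97
  97  97  97  97  97  95  89  85  84  83  88  91  93  98  97  96  96  96
  96  96  93  92  93  96  99 100 101 101 101 101 102 100  99  93  94  97
  98]
68 -17 [ 53  57  58  69  87 103 103 103 102  94  68  62  59  58  59  62  84  97
  97  97  97  97  96  97  97  98  97  97  97  97  97  96  96  96  96  97
  97  92  76  67  70  85 102 102 102 100  94  75  68  64  63  64  67  79
  90]
68 12 [83 83 84 84 83 83 83 84 84 83 83 84 84 82 78 70 84 97 96 97 96 96 96 97
 97 98 98 98 98 97 96 96 96 96 96 96 96 95 88 84 82 83 84 85 84 84 83 82
 83 84 84 85 84 83 81]
68 18 [ 96  97  99 101 103 105 108 110 112 113 112 104  96  97  95  84  83  97
  98  97  97  97  97  97  97  97  97  97  97  97  97  96  97  97  97  97
  97  95  89  84  83  83  83  83  82  82  82  82  83  83  84  84  84  83
  81]
5
[{tx:0.06,ty:-0.19,tz:4.35,rx:0.0,ry:0.0,rz:-0.001,hand:1.0},{tx:0.05,ty:-0.18,tz:4.36,rx:0.0,ry:0.0,rz:-0.001,hand:1.0},{tx:0.0,ty:-0.0,tz:1.6,rx:0.0,ry:0.0,rz:0.0,hand:1.0},{tx:0.0,ty:-0.0,tz:1.6,rx:0.0,ry:0.0,rz:0.0,hand:1.0},{tx:0.0,ty:-0.0,tz:1.6,rx:0.0,ry:0.0,rz:0.0,hand:1.0}]
```

View pics/k_top.png

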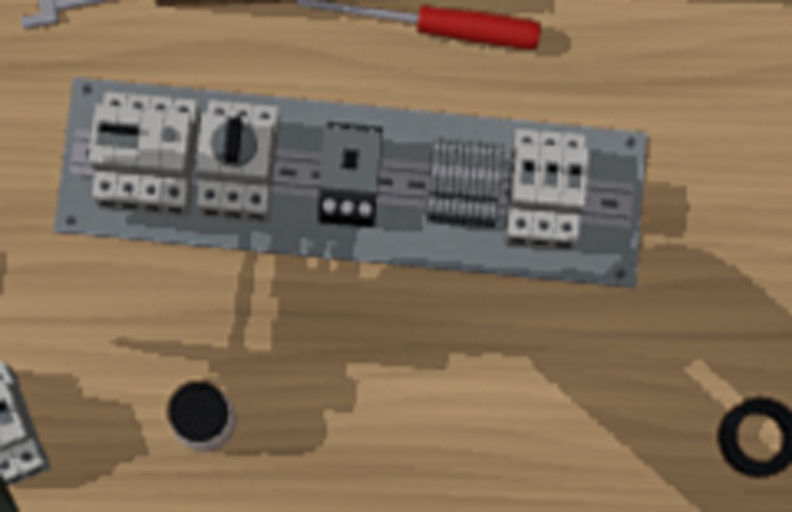

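View pics/k_side.png

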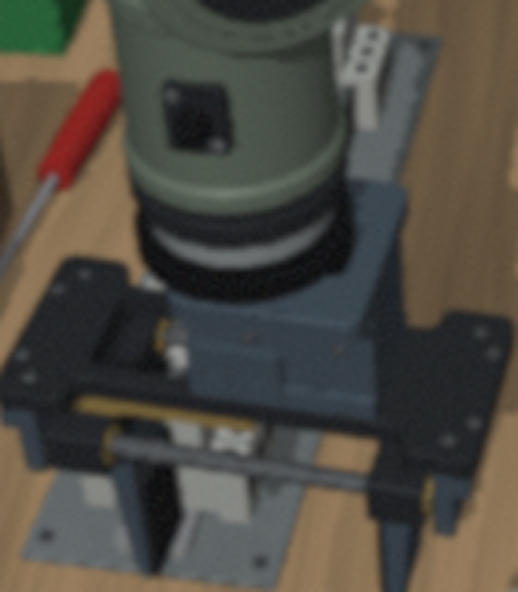

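Call:
apply_moves(targets=[{"tx": 0.06,"ty": -0.15,"tz": 4.3,"rx": 0,"ry": 0,"rz": 0,"hand": 1},{"tx": 0.05,"ty": -0.15,"tz": 4.3,"rx": 0,"ry": 0,"rz": 0,"hand": 1},{"tx": 0,"ty": 0,"tz": 2.2,"rx": 0,"ry": 0,"rz": 0,"hand": 1},{"tx": 0,"ty": 0,"tz": 1.6,"rx": 0,"ry": 0,"rz": 0,"hand": 1},{"tx": 0,"ty": 0,"tz": 0.8,"rx": 0,"ry": 0,"rz": 0,"hand": 1},{"tx": 0,"ty": 0,"tz": 0,"rx": 0,"ry": 0,"rz": 0,"hand": 1},{"tx": 0,"ty": 0,"tz": 0,"rx": 0,"ry": 0,"rz": 0,"hand": 1}])

```text
t: 27.9
ee_pos: [559.9, 373.3, 16.4]
orientation: [2.351, 2.083, 0.002]
ft_force: [-0.3, -0.8, 0.1]
finger_gap: 0.999
```

```bash
python3 - <<'E'
from ov import *
s=st(); p=s["ee_pos"]
d=robot.get_image("side"); cr=(150,300,270,410); im=crop(d,cr,5.5)
wire(im,d,M["aux_mid"],(p[0],p[1],-.12),0,(0,0,255),5.5,cr); cv2.imwrite("pics/l_side.png",im)
E
```

```text
t 27.9 pos [559.9 373.3  16.4] ori [2.351e+00 2.083e+00 2.000e-03] F [-0.3 -0.8  0.1] gap 0.9993987198825606
[[ 0.121  0.993  0.001]
 [ 0.993 -0.121  0.001]
 [ 0.001  0.001 -1.   ]]
j [ 0.571  0.632  1.567 -0.     0.941  0.692]
```

View pics/l_side.png

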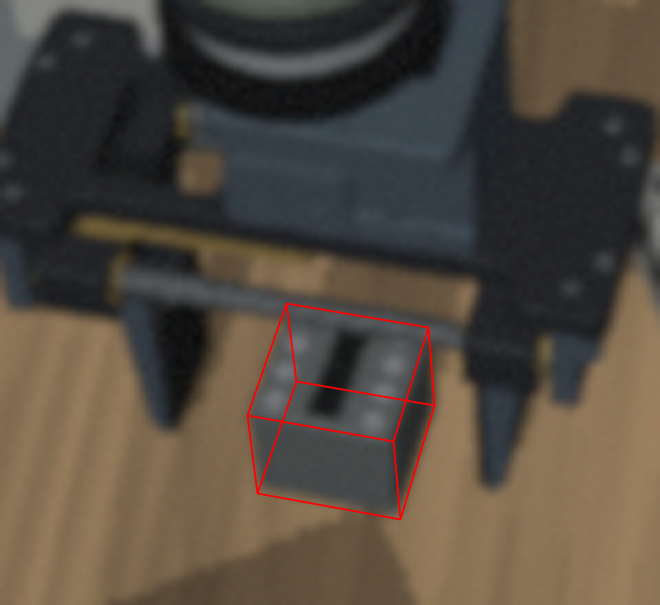

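Call:
apply_moves(targets=[{"tx": -0.16,"ty": 0,"tz": 0.3,"rx": 0,"ry": 0,"rz": 0,"hand": 1},{"tx": 0,"ty": 0,"tz": 0,"rx": 0,"ry": 0,"rz": 0,"hand": -1},{"tx": 0,"ty": 0,"tz": 0,"rx": 0,"ry": 0,"rz": 0,"hand": -1},{"tx": 0,"ty": 0,"tz": 0,"rx": 0,"ry": 0,"rz": 0,"hand": -1},{"tx": 0,"ty": 0,"tz": 0,"rx": 0,"ry": 0,"rz": 0,"hand": -1},{"tx": 0,"ty": 0,"tz": 0,"rx": 0,"ry": 0,"rz": 0,"hand": -1},{"tx": 0,"ty": 0,"tz": 0,"rx": 0,"ry": 0,"rz": 0,"hand": -1},{"tx": 0,"ty": 0,"tz": 0,"rx": 0,"ry": 0,"rz": 0,"hand": -1},{"tx": 0,"ty": 0,"tz": 0,"rx": 0,"ry": 0,"rz": 0,"hand": -1}])

```text
t: 28.85
ee_pos: [558.8, 371.9, 12.4]
orientation: [2.351, 2.084, -0.0]
ft_force: [0.1, 0.7, 0.6]
finger_gap: 0.49
```

```bash
python3 - <<'E'
from ov import *
from plan import plan
s=st(); p=s["ee_pos"]
d=robot.get_image("side"); cr=(170,330,260,410); im=crop(d,cr,7)
wire(im,d,M["aux_mid"],(p[0],p[1],-.12),0,(0,0,255),7,cr); cv2.imwrite("pics/m_side.png",im)
plan([(p[0],p[1],165,np.pi/2-.12,-1),(639.3,28.8,165,np.pi/2-.07,-1)],step=46)
E
```

```text
t 28.85 pos [558.8 371.9  12.4] ori [ 2.351  2.084 -0.   ] F [0.1 0.7 0.6] gap 0.49005378759049173
[[ 0.12   0.993 -0.   ]
 [ 0.993 -0.12  -0.   ]
 [-0.    -0.    -1.   ]]
j [ 0.57   0.635  1.573 -0.     0.933  0.69 ]
12
[{tx:0.0,ty:0.0,tz:-3.82,rx:0.0,ry:0.0,rz:0.0,hand:-1.0},{tx:0.0,ty:0.0,tz:-3.81,rx:0.0,ry:0.0,rz:0.0,hand:-1.0},{tx:0.0,ty:0.0,tz:-3.82,rx:0.0,ry:0.0,rz:0.0,hand:-1.0},{tx:0.0,ty:0.0,tz:-3.81,rx:0.0,ry:0.0,rz:0.0,hand:-1.0},{tx:-4.14,ty:1.51,tz:-0.0,rx:0.0,ry:0.0,rz:-0.006,hand:-1.0},{tx:-4.15,ty:1.49,tz:-0.0,rx:0.0,ry:0.0,rz:-0.006,hand:-1.0},{tx:-4.15,ty:1.46,tz:-0.0,rx:0.0,ry:0.0,rz:-0.006,hand:-1.0},{tx:-4.16,ty:1.44,tz:-0.0,rx:0.0,ry:0.0,rz:-0.006,hand:-1.0},{tx:-4.17,ty:1.41,tz:-0.0,rx:0.0,ry:0.0,rz:-0.006,hand:-1.0},{tx:-4.18,ty:1.39,tz:-0.0,rx:0.0,ry:0.0,rz:-0.007,hand:-1.0},{tx:-4.19,ty:1.36,tz:-0.0,rx:0.0,ry:0.0,rz:-0.006,hand:-1.0},{tx:-4.2,ty:1.33,tz:-0.0,rx:0.0,ry:0.0,rz:-0.007,hand:-1.0}]
```

View pics/m_side.png

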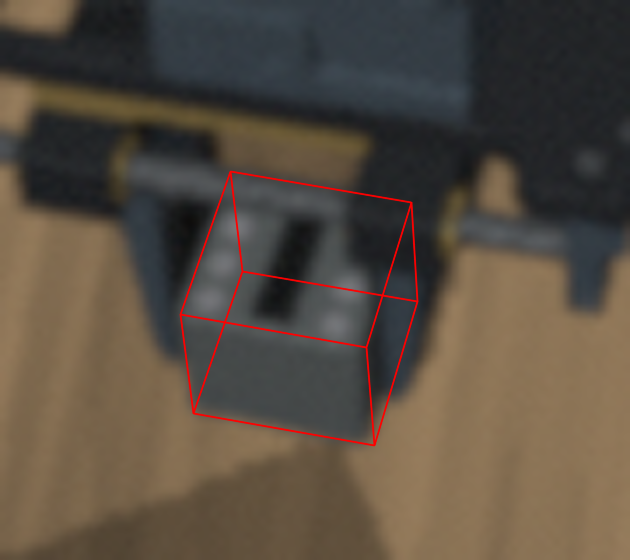

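Call:
apply_moves(targets=[{"tx": 0,"ty": 0,"tz": -2,"rx": 0,"ry": 0,"rz": 0,"hand": -1},{"tx": 0,"ty": 0,"tz": -4,"rx": 0,"ry": 0,"rz": 0,"hand": -1},{"tx": 0,"ty": 0,"tz": -4,"rx": 0,"ry": 0,"rz": 0,"hand": -1},{"tx": 0,"ty": 0,"tz": -4,"rx": 0,"ry": 0,"rz": 0,"hand": -1},{"tx": 0,"ty": 0,"tz": -1.3,"rx": 0,"ry": 0,"rz": 0,"hand": -1},{"tx": -4.1,"ty": 1.51,"tz": 0,"rx": 0,"ry": 0,"rz": -0.006,"hand": -1},{"tx": -4.1,"ty": 1.49,"tz": 0,"rx": 0,"ry": 0,"rz": -0.006,"hand": -1},{"tx": -4.15,"ty": 1.46,"tz": 0,"rx": 0,"ry": 0,"rz": -0.006,"hand": -1},{"tx": -4.16,"ty": 1.44,"tz": 0,"rx": 0,"ry": 0,"rz": -0.006,"hand": -1},{"tx": -4.17,"ty": 1.41,"tz": 0,"rx": 0,"ry": 0,"rz": -0.006,"hand": -1},{"tx": -4.18,"ty": 1.39,"tz": 0,"rx": 0,"ry": 0,"rz": -0.007,"hand": -1},{"tx": -4.19,"ty": 1.36,"tz": 0,"rx": 0,"ry": 0,"rz": -0.006,"hand": -1},{"tx": -4.2,"ty": 1.33,"tz": 0,"rx": 0,"ry": 0,"rz": -0.007,"hand": -1},{"tx": 0,"ty": 0,"tz": 3,"rx": 0,"ry": 0,"rz": 0,"hand": -1},{"tx": 0,"ty": 0,"tz": 2.5,"rx": 0,"ry": 0,"rz": 0,"hand": -1},{"tx": 0,"ty": 0,"tz": 1.5,"rx": 0,"ry": 0,"rz": 0,"hand": -1},{"tx": 0,"ty": 0,"tz": 0,"rx": 0,"ry": 0,"rz": 0,"hand": -1},{"tx": 0,"ty": 0,"tz": 0,"rx": 0,"ry": 0,"rz": 0,"hand": -1},{"tx": 0,"ty": 0,"tz": 0,"rx": 0,"ry": 0,"rz": 0,"hand": -1}])

```text
t: 30.8
ee_pos: [640.1, 29.9, 96.3]
orientation: [2.297, 2.142, 0.002]
ft_force: [0.5, -0.1, -1.4]
finger_gap: 0.49
```

```bash
python3 - <<'E'
from ov import *
s=st(); p=s["ee_pos"]
d=robot.get_image("side"); cr=(165,150,265,250); im=crop(d,cr,6)
cv2.imwrite("pics/n_raw.png",im)
wire(im,d,M["contactor_mid"],(639.3,28.6,-.07),6,(0,255,0),6,cr)
wire(im,d,M["aux_mid"],(p[0],p[1],-.07),p[2]-12.4,(0,0,255),6,cr); cv2.imwrite("pics/n_side.png",im)
E
```

```text
t 30.8 pos [640.1  29.9  96.3] ori [2.297e+00 2.142e+00 2.000e-03] F [ 0.5 -0.1 -1.4] gap 0.49000390961924606
[[ 0.07   0.998  0.002]
 [ 0.998 -0.07  -0.   ]
 [ 0.     0.002 -1.   ]]
j [ 0.029  0.509  1.571 -0.     1.06   0.099]
```

View pics/n_side.png

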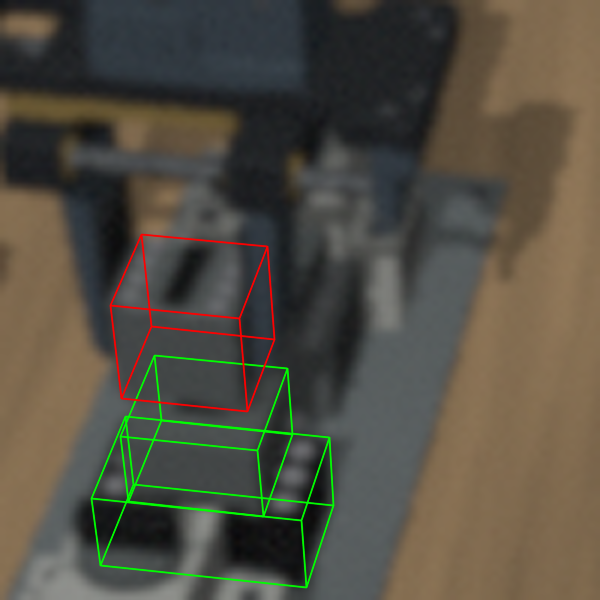

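View pics/n_raw.png

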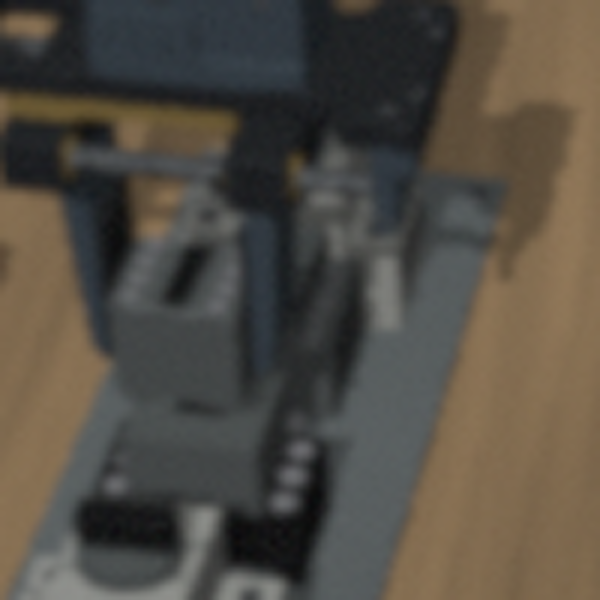

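Call:
apply_moves(targets=[{"tx": -0.06,"ty": 0.03,"tz": 0.7,"rx": 0,"ry": 0,"rz": 0,"hand": -1},{"tx": 0,"ty": 0,"tz": 0.5,"rx": 0,"ry": 0,"rz": 0,"hand": -1},{"tx": 0,"ty": 0,"tz": 0.2,"rx": 0,"ry": 0,"rz": 0,"hand": -1},{"tx": 0,"ty": 0,"tz": 0.1,"rx": 0,"ry": 0,"rz": 0,"hand": -1},{"tx": 0,"ty": 0,"tz": 0,"rx": 0,"ry": 0,"rz": 0,"hand": -1},{"tx": 0,"ty": 0,"tz": 0,"rx": 0,"ry": 0,"rz": 0,"hand": -1}])

```text
t: 31.45
ee_pos: [639.9, 29.1, 80.4]
orientation: [2.298, 2.142, 0.0]
ft_force: [-0.9, -0.3, -1.2]
finger_gap: 0.49
```

```bash
python3 - <<'E'
from ov import *
s=st(); snap("side","o_side.png",6,(165,150,265,250))
E
```

```text
t 31.45 pos [639.9  29.1  80.4] ori [2.298 2.142 0.   ] F [-0.9 -0.3 -1.2] gap 0.4896291649260445
[[ 0.07   0.998  0.   ]
 [ 0.998 -0.07  -0.   ]
 [-0.     0.    -1.   ]]
j [ 0.028  0.524  1.589 -0.     1.029  0.098]
```

View pics/o_side.png

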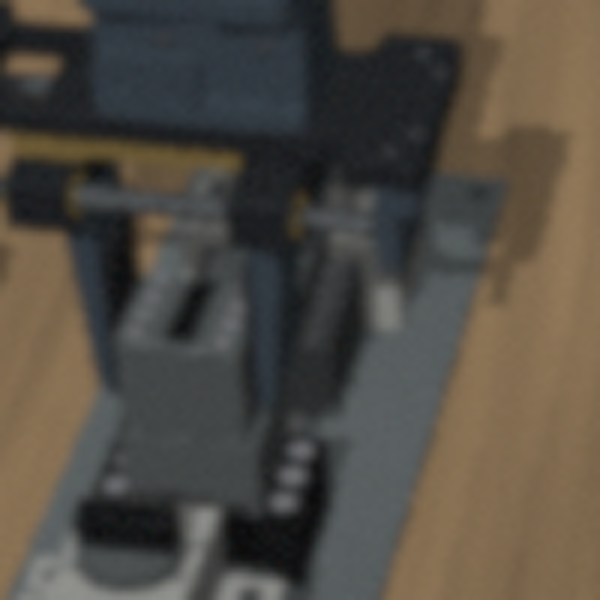

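Call:
apply_moves(targets=[{"tx": 0,"ty": 0,"tz": 0.04,"rx": 0,"ry": 0,"rz": 0,"hand": -1},{"tx": 0,"ty": 0,"tz": 0,"rx": 0,"ry": 0,"rz": 0,"hand": -1},{"tx": 0,"ty": 0,"tz": 0,"rx": 0,"ry": 0,"rz": 0,"hand": 1},{"tx": 0,"ty": 0,"tz": 0,"rx": 0,"ry": 0,"rz": 0,"hand": 1},{"tx": 0,"ty": 0,"tz": 0,"rx": 0,"ry": 0,"rz": 0,"hand": 1},{"tx": 0,"ty": 0,"tz": 0,"rx": 0,"ry": 0,"rz": 0,"hand": 1},{"tx": 0,"ty": 0,"tz": -2,"rx": 0,"ry": 0,"rz": 0,"hand": 1},{"tx": 0,"ty": 0,"tz": -4,"rx": 0,"ry": 0,"rz": 0,"hand": 1},{"tx": 0,"ty": 0,"tz": -4,"rx": 0,"ry": 0,"rz": 0,"hand": 1},{"tx": 0,"ty": -4,"tz": -2,"rx": 0,"ry": 0,"rz": 0,"hand": 1},{"tx": -2,"ty": -4,"tz": 0,"rx": 0,"ry": 0,"rz": 0,"hand": 1},{"tx": -4,"ty": -2,"tz": 0,"rx": 0,"ry": 0,"rz": 0,"hand": 1},{"tx": -4.5,"ty": -1,"tz": 0,"rx": 0,"ry": 0,"rz": 0,"hand": 1},{"tx": -4.5,"ty": -1,"tz": 0,"rx": 0,"ry": 0,"rz": 0,"hand": 1},{"tx": -4.5,"ty": -1,"tz": 0,"rx": 0,"ry": 0,"rz": 0,"hand": 1},{"tx": -4.5,"ty": -1,"tz": 0,"rx": 0,"ry": 0,"rz": 0,"hand": 1},{"tx": -4.5,"ty": -1,"tz": 0,"rx": 0,"ry": 0,"rz": 0,"hand": 1},{"tx": 0,"ty": 0,"tz": 0,"rx": 0,"ry": 0,"rz": 0,"hand": 1}])

```text
t: 33.3
ee_pos: [468.6, -249.4, 200.1]
orientation: [2.303, 2.135, -0.003]
ft_force: [0.0, 1.2, -0.1]
finger_gap: 0.998
```

```bash
python3 - <<'E'
from ov import *
st()
d=robot.get_image("top"); cv2.imwrite("pics/p_top.png",crop(d,(160,95,400,250),3.3))
cv2.imwrite("pics/p_top2.png",crop(d,(245,125,290,170),13))
d2=robot.get_image("side"); cv2.imwrite("pics/p_side.png",crop(d2,(120,140,330,340),2.9))
for z,ac in((108,-10),(108,-17),(108,12),(108,18)):
    al,v=profile(d,z,ac,-35,45); print(z,ac,v.astype(int)[::4])
E
```

```text
t 33.3 pos [ 468.6 -249.4  200.1] ori [ 2.303  2.135 -0.003] F [ 0.   1.2 -0.1] gap 0.9980568443242431
[[ 0.076  0.997 -0.   ]
 [ 0.997 -0.076 -0.002]
 [-0.002 -0.    -1.   ]]
j [-0.509  0.259  1.687 -0.002  1.194 -0.433]
108 -10 [ 95  95  96  95  95  95  90  73  61  61  79 103 105 104  99  97 100 105
 101  95  96 100 106 107  98  99 105 112 109 101  96  94  95  95  94  94
  93  93  94  93]
108 -17 [ 79  79  79  80  83  88  86  73  56  66  97 120 128 120 102 104 115 123
 116 100  97 107 116 114 100 103 114 118 109  92  74  79  82  82  81  84
  83  81  80  80]
108 12 [112 112 113 113 113 115 112  95  46  57  90 113 114 102  98 105 112 112
 103  97 102 107 108 100  97 102 106 106  99  97 101 103 104 105 106 108
 108 101  94  94]
108 18 [112 112 112 112 113 115 115 116 108  98 101 116 117 101 100 109 121 121
 106 100 107 118 123 107 103 115 126 123 108 103 108 114 114 114 113 112
 112 113 114 114]
```

View pics/p_top.png

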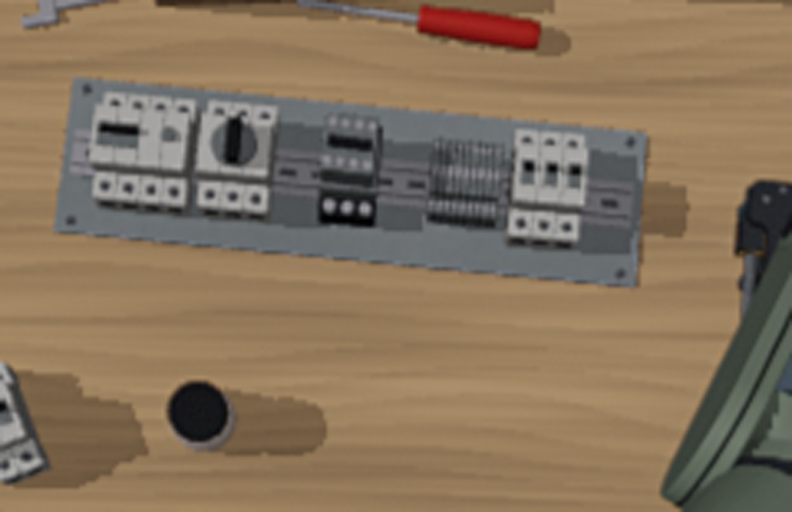

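View pics/p_top2.png

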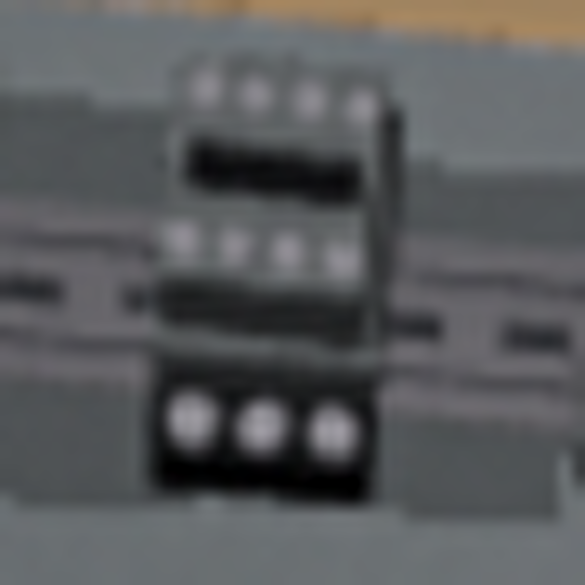

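View pics/p_side.png

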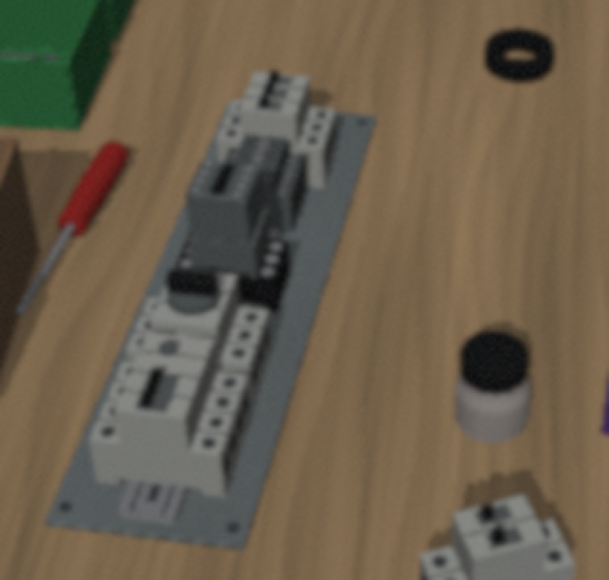

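```bash
python3 - <<'E'
from ov import *
ds={c:robot.get_image(c) for c in("top","side")}
for cam,cr,s,q in(("top",(245,125,290,170),13,onrail(RT,3.7,0)),("side",(175,180,235,255),9,(640,28.3,-.07))):
    d=ds[cam]; im=crop(d,cr,s)
    wire(im,d,M["contactor_mid"],q,6,(0,255,0),s,cr)
    wire(im,d,M["aux_mid"],q,68,(0,0,255),s,cr)
    cv2.imwrite("pics/q_%s.png"%cam,im)
for c in ds:
  for n,g,zb in(("aux_mid",(640,29,90),68),("breaker_mid",(629,-125,40),6),("rcd_mid",(651,191,40),6)):
    m=getmask(n,c,ds[c],g)
    if m is not None: r=fit(ds,{c:m},n,[g[0],g[1],-.07],zb); print(c,n,np.round(r[0],3),round(r[1],3))
E
```

```text
top aux_mid [ 6.42915e+02  3.06800e+01 -9.30000e-02] 0.102
top breaker_mid [ 6.31747e+02 -1.24115e+02 -7.90000e-02] 0.046
top rcd_mid [ 6.52846e+02  1.92334e+02 -5.60000e-02] 0.049
side aux_mid [ 6.40401e+02  2.80110e+01 -3.00000e-02] 0.115
side breaker_mid [ 6.29041e+02 -1.30376e+02 -8.20000e-02] 0.31
side rcd_mid [ 6.50442e+02  1.90073e+02 -6.30000e-02] 0.058
```

View pics/q_top.png

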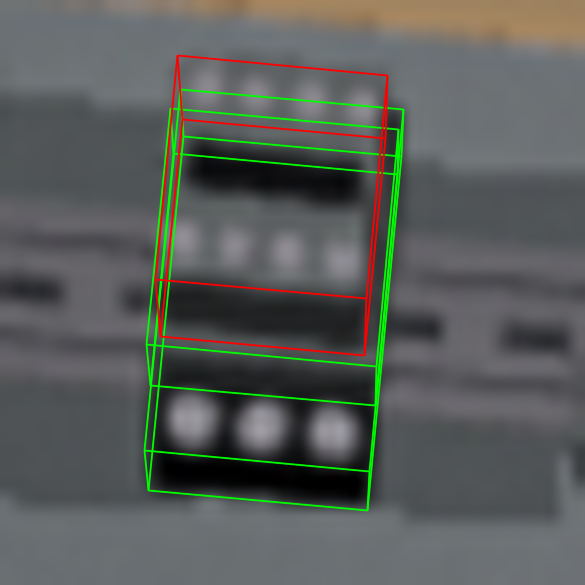

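View pics/q_side.png

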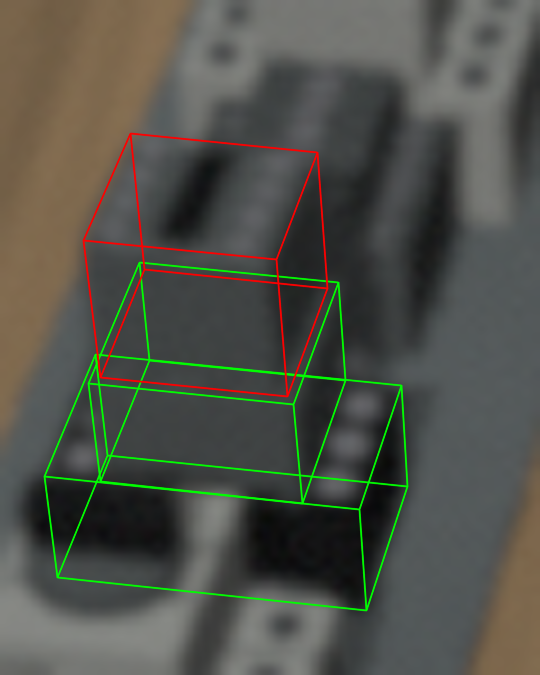

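```bash
python3 - <<'E'
from ov import *
st()
print(robot.job_done())
E
```

```text
t 33.8 pos [ 470.5 -243.9  200.1] ori [2.296 2.144 0.   ] F [-0.8  0.9  0.9] gap 1.0028067176830264
[[ 0.068  0.998  0.   ]
 [ 0.998 -0.068 -0.   ]
 [-0.     0.    -1.   ]]
j [-0.5    0.258  1.689 -0.     1.194 -0.431]
the job is handed in; nothing more can be done
None
```

The rail is fitted out and the job was handed in at about 34 s, with the gripper retreated and clear of everything. I seated the residual-current device, three-pole breaker, contactor and auxiliary block in that order.

I did not touch the spare breaker, the jar, the tape roll or the purple look-alike. The jar showed no change in the later pictures, but I made no separate final check on the spare, tape or purple part.

The last checks, measured in the top camera:

| Part | Result |
|---|---|
| Residual-current device | About 10 mm gap to the main switch. It was first placed 12–13 mm away, so I re-gripped it and moved it about 2.6 mm closer. |
| Three-pole breaker | About 10 mm gap to the terminal block. |
| Contactor | Within about 1 mm of midway between the switch and the terminals. |
| Auxiliary block | Central on the contactor within about 1 mm. |

- **Squareness:** the device and breaker came out within about 0.02 rad of the rail. The auxiliary block's yaw fits scattered by about ±0.04 rad.
- **Camera disagreement:** the two cameras disagree by about 2–4 mm in absolute position. I took the gaps only from relative positions within the top camera.
- **Bad fit:** the final side-camera fit of the breaker was unreliable because the terminals partly hide it, so I ignored it.

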